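# Lay out a reducing pipe spool in the fit-up jig

## Task

Lay the four steel pieces of the spool in the fit-up jig ready for tacking, working outwards from the fixed flange: first the big pipe against the flange's neck, then the reducer with its big end to the big pipe, then the small pipe against the reducer's small end, and last the elbow on the flat rest, one mouth to the small pipe and the other pointing straight out to the far side of the jig, away from the robot. Pipes and reducer must rest down in their V heads on one centre line and the whole run be closed up end to end with no gap wider than about 8 mm.

Things in the scene. Friction and masses are not known exactly. Their poses are not given: they have to be found in the camera images.
- flange_neck (a point): Fixed datum: centre of the open end of the 60 mm neck of the upright 140 mm flange bolted to one end of the grey jig, 85 mm above the bench. The neck stands 30 mm out of the flange disc. The run's centre line passes through here along y; y points back into the flange, so the run goes along -y; x points level to the far side, away from the robot; z up. Flange and bracket reach 160 mm above the bench.
- v_big (a point): Point on the centre line over the middle one of three steel V heads for 60 mm pipe. In the neck's frame the three stand at y = -24, -74 (this one) and -118 mm; axes as there. Heads are 12 mm thick, 90 degree V, narrower than their pipe, on thin studs with free air beside them; the jig's base below is 80 mm wide, 10 mm high.
- v_small (a point): Point on the centre line over the middle one of three V heads for 42 mm pipe, set higher than the big ones so that the axis is the same. In the neck's frame they stand at y = -180, -226 (this one) and -276 mm; axes as there. The reducer lies on the heads at -118 and -180.
- big_pipe_c (a point): Big pipe: plain steel tube, 60 mm outside diameter, 90 mm long, lying on the bench. Position at the middle of its axis, 30 mm above its underside. y along its axis (both ends alike), z up at the start. About 0.36 kg.
- reducer_c (a point): Reducer: steel tube piece, 96 mm long: straight 60 mm part 52 mm long, 18 mm cone, straight 42 mm part 26 mm long. Position at mid-length on its axis, 30 mm above the bench; y along the axis towards the big end. It lies level on its straight big part, the small end in the air. Grip it across the 60 mm part. About 0.36 kg; centre of mass 8 mm from here towards the big end.
- reducer_big (a point): Centre of the reducer's big end face, 48 mm from its middle; axes as for the reducer.
- small_pipe_c (a point): Small pipe: plain steel tube, 42 mm outside diameter, 100 mm long, lying on the bench. Position at the middle of its axis, 21 mm above its underside. y along its axis (both ends alike), z up at the start. About 0.28 kg.
- elbow_c (a point): Elbow: 42 mm steel weld elbow (quarter bend) lying flat, 42 mm high. Position at the middle of the bend on the tube's centre line, 21 mm above its underside. Outlet mouth: centre at x = 34, y = -14 mm, facing +x. Inlet mouth: x = -14, y = 34 mm, facing +y. z up. Laid right, its axes are parallel to the flange neck's. Grip here, across the tube, closing along the line x = y. About 0.28 kg.
- elbow_out (a point): Centre of the elbow's outlet mouth, the one that shall point to the far side of the jig; axes as for the elbow.
- rest_top (a point): Centre of the top of the elbow's rest, a flat round steel plate 72 mm across on a stud at the free end of the jig, 64 mm above the bench; in the neck's frame x = 10, y = -337, z = -21 mm. Axes as there.

How it is judged:
By the outcome, as a careful person would: the job done as asked, in the order asked, and still so for the second after the job is handed in, with the robot touching nothing.
It also fails if it takes over 120 s, if anything falls off the work surface, if the arm or the gripper's body presses on something with over 40 N, if the wrist force passes 120 N, or if a joint passes its speed limit or range.

## Robot

A 6-joint arm with a two-finger parallel gripper is mounted at the origin on a cart in front of the work surface, level with it; the furniture and walls round the work are solid. World frame = base frame: x ahead of the robot, y to its left, z up, the work surface at z = 0. Lengths are in m, angles in degrees, forces in N, time in s.
With the tool pointing down it reaches from about 0.225 to 0.875 m from the base axis. Payload 3.4 kg.
Tool frame: the origin (TCP) lies midway between the tips of the shut fingers; the grasp point (between the pads) lies 19 mm behind it; z points along the fingers, x is the direction in which the jaws open and shut, and the axes are right-handed (so a half turn about z gives the same grasp; the last joint's range is limited). The gripper opens to 85 mm and grips with 20 to 120 N. Pads are 22 mm wide; open, the fingers measure 114 mm over their backs; the gripper's body (76 mm by 85 mm) begins 54 mm behind the grasp point. The pads swing forward as they close: fully open they stand 13 mm farther back than shut.
Start: joints at [66.578, 15.808, 86.224, -0, 77.962, -6.933], TCP at [0.163, 0.551, 0.203] pointing down, gripper open.
Joint ranges: [-165.64, 165.64], [-43.16, 119.46], [12.63, 154.43], [-67.54, 247.53], [6.08, 155.33], [-154.97, 154.97]. Speed limits (degrees/s): [147.25, 147.25, 180, 180, 180, 180].

## Interface

Orientations are given as a 3x3 rotation matrix whose columns are the frame's x, y, z axes.
In Python, from plant import ctrl gives the robot as it stands.
- The arm moves only by the tool play_rows, never from a script. Its argument "rows" is a list of rows, each an object with "offset": the shift along the tool's x, y, z in units of 30 cm (1.0 is 30 cm), a list of three; "spin": the turn about the tool's z in units of 90 degrees (1.0 is 90 degrees). In form: [{"offset": [dx, dy, dz], "spin": spin}, ...]. A call has 1 to 5 rows; each row is the pose to reach, as a shift and turn from the pose measured when the call began, along the tool's axes at that moment; what a row does not reach only later rows make up. A row lasts 1/12 s, in which the tool goes at most 41.7 mm and 7.16 degrees, less where a joint would pass 70% of its speed; a pose out of reach is approached as far as the arm can. A call with a number of a shift or a turn outside -1 to 1 is refused whole. A call with a gripper value outside its range is refused whole. "grip" is the closure in counts, from 0 (fully open) to 255 (shut), set as the call begins (left out, the last holds). The fingers move at their own pace and stop on an object; "newtons" is the grip in N (left out, the last holds). Time passes only in rows, so rows that repeat a pose let the fingers close. It gives the time, the measured TCP pose, the force and the opening at its end, in the units of the state.
- ctrl.state(): the state, without advancing time (a new reading comes with each control period).
- ctrl.camera(name): name is "scene" or "top" or "wrist"; returns the picture (480x640x3 uint8, blue, green, red); there is no depth.
- ctrl.calibration(name): a dict with "vertical_fov" (degrees; the focal length in pixels is half the picture's height over the tangent of half this angle, whatever the lens; pixels are square), "cx", "cy" (the principal point, pixels), "view" (4x4, takes a point from world to camera coordinates); the wrist camera has in their place "hand_eye" (4x4, takes a point from camera to tool coordinates, whose origin is the TCP and whose axes are the tool frame's). Camera axes: x right, y up, looking along -z (the intrinsics and any distortion apply to the point x, -y, -z); pixel columns grow to the right and rows downward; lengths in m; the calibration is good to about 2 mm. A picture is of the moment at which its call begins: read the wrist's pose just before it. calibration takes no time and is no camera call.
- ctrl.sign_off(): hands the job in, once; it reports no verdict.
Trained networks look in the newest picture that a camera, given by its name, has taken for a name from the list of things; names that differ only in an ending like _2 or _b are one class to them, and where a whole thing is asked for, a point or a joint stands for the part that bears it (a point fixed in the world has none). Each returns a list of dicts, best first, with "score" (0 to 1); they miss things now and then, are a little off and sometimes report something else, mostly with a low value. They report only what shows in the picture. A call takes as long as a camera call.
- ctrl.outline_of(camera, query): "mask" (480x640 bool, what is visible of it) and "position" ([column, row] in pixels, amid what is visible of it).
The state is a dict: "t": time; "joints": joint angles; "joint_vel": joint speeds; "effort": joint torques, N m; "position": TCP position; "ee_rot": TCP orientation; "ft_force": force on the tool from outside, world axes, zero at the start; "ft_torque": the same for the moment, N m; "grip_width": finger opening in m.
Only numpy, scipy, OpenCV 4.12 (cv2) and the standard library are available. Lean on these libraries where they do the work, as an engineer would, in place of code of your own. Each camera call takes 0.05 s, during which the arm holds its last target. There are 200 camera calls.

## Working session

There is one attempt and no reset: what is moved stays moved. The work goes in short steps, Python scripts to look and compute and a tool call to move; the robot and the scene stay as the last step left them, time stands still between calls to the robot, and variables do not carry over. Pictures are saved under pics/ and viewed, about 12 in all and at most 16, crops included, and the job is handed in when it is done.

Besides the shell and the picture viewer there is one more tool, called as name([rows], argument=value, ...), one row to a line, values as JSON. play_rows: Moves the arm, as the interface text tells. Its arguments: {"type":"object","properties":{"rows":{"type":"array","items":{"type":"object","properties":{"offset":{"type":"array","items":{"type":"number"}},"spin":{"type":"number"}}}},"grip":{"type":"number"},"newtons":{"type":"number"}},"required":["rows"]}

```bash
ls; mkdir -p pics
python3 - <<'E'
from plant import ctrl
import cv2,numpy as np
for n in ("scene","top"):
    im=ctrl.camera(n); cv2.imwrite(f"pics/{n}0.png",im)
    c=ctrl.calibration(n); print(n,c)
    for q in ("flange_neck","big_pipe_c","reducer_c","small_pipe_c","elbow_c","rest_top","v_big","v_small"):
        r=ctrl.outline_of(n,q)
        print(q,[(round(d["score"],2),np.round(d["position"]).tolist(),int(d["mask"].sum())) for d in r[:3]])
print(ctrl.calibration("wrist")); s=ctrl.state(); print(s)
E
```

```text
pics
scene {'vertical_fov': 55.09020617507557, 'cx': 306.91313918829553, 'cy': 246.24968212042006, 'view': array([[ 0.46914485, -0.88298586,  0.01546204, -0.25550836],
       [ 0.47513853,  0.26712987,  0.83838237, -0.31967569],
       [-0.74441016, -0.38597616,  0.54486321, -0.74519962],
       [ 0.        ,  0.        ,  0.        ,  1.        ]])}
flange_neck [(0.61, [196.0, 215.0], 1412)]
big_pipe_c [(0.76, [444.0, 332.0], 1527)]
reducer_c [(0.77, [371.0, 307.0], 1234)]
small_pipe_c [(0.9, [451.0, 303.0], 880)]
elbow_c [(0.8, [402.0, 276.0], 749), (0.36, [331.0, 246.0], 534)]
rest_top [(0.61, [330.0, 244.0], 504)]
v_big [(0.75, [246.0, 247.0], 6099)]
v_small [(0.69, [245.0, 245.0], 6104)]
top {'vertical_fov': 52.83586337554646, 'cx': 311.72816259794234, 'cy': 236.61012791330398, 'view': array([[-0.00647669, -0.99996189,  0.00585494, -0.02221297],
       [ 0.98691541, -0.00544864,  0.16114681, -0.53636954],
       [-0.16110876,  0.00682203,  0.98691308, -1.33644054],
       [ 0.        ,  0.        ,  0.        ,  1.        ]])}
flange_neck [(0.64, [190.0, 241.0], 914)]
big_pipe_c
[... 814 characters left out ...]
01,  4.07477207e-04,
        7.79615966e+01, -6.93331896e+00]), 'joint_vel': array([-0.05368098,  0.03922823,  0.04540094,  0.01759354,  0.01099496,
       -0.02526295]), 'effort': array([ 3.01373948e-04, -4.16646874e+01, -2.46094143e+01, -4.67086943e-05,
        2.06713315e-05, -3.66787688e-06]), 'position': array([0.16324852, 0.55137905, 0.20293556]), 'ee_rot': array([[ 2.83872015e-01,  9.58862179e-01,  4.06620140e-05],
       [ 9.58862172e-01, -2.83872017e-01,  1.11349490e-04],
       [ 1.18311623e-04,  7.38026301e-06, -9.99999993e-01]]), 'ft_force': array([0.06934531, 0.64741107, 0.72260557]), 'ft_torque': array([ 0.0303697 ,  0.00171569, -0.05588368]), 'grip_width': 0.08565561110952874}
```

View pics/top0.png

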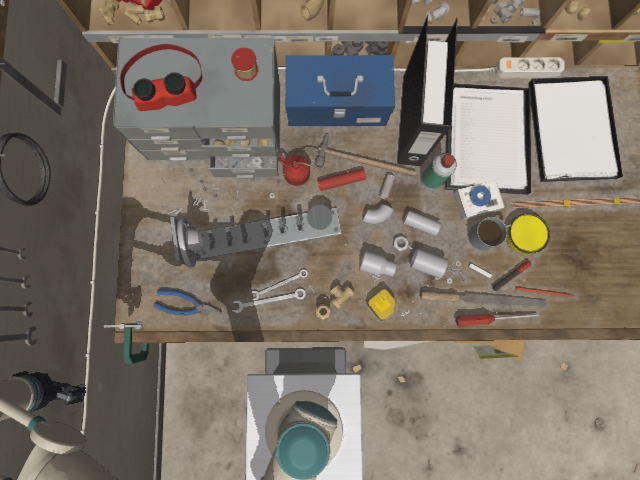

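View pics/scene0.png

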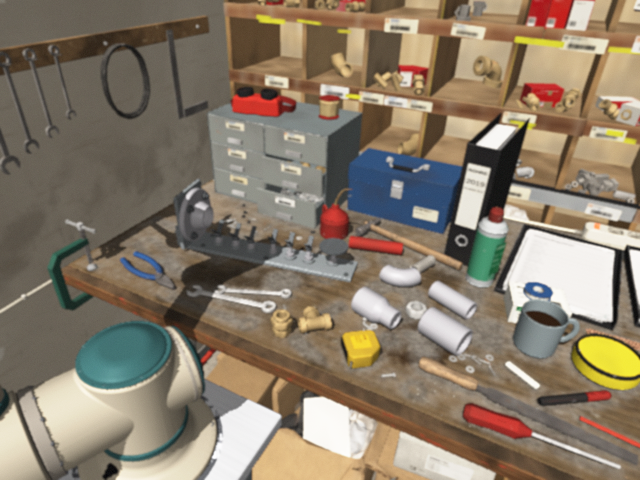

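```bash
cat > h.py <<'E'
from plant import ctrl
import cv2,numpy as np
def cam(n):
    c=ctrl.calibration(n); f=240/np.tan(np.radians(c["vertical_fov"]/2))
    if n=="wrist":
        s=ctrl.state(); T=np.eye(4); T[:3,:3]=s["ee_rot"]; T[:3,3]=s["position"]
        M=T@c["hand_eye"]
    else: M=np.linalg.inv(c["view"])
    return dict(f=f,cx=c["cx"],cy=c["cy"],M=M)
def ray(c,p):
    p=np.atleast_2d(np.asarray(p,float))
    d=np.c_[(p[:,0]-c["cx"])/c["f"],-(p[:,1]-c["cy"])/c["f"],-np.ones(len(p))]
    return c["M"][:3,3],d@c["M"][:3,:3].T
def hit(c,p,z):
    o,d=ray(c,p); return o+d*((z-o[2])/d[:,2])[:,None]
def proj(c,P):
    q=(np.atleast_2d(P)-c["M"][:3,3])@c["M"][:3,:3]
    return np.c_[c["cx"]-c["f"]*q[:,0]/q[:,2],c["cy"]+c["f"]*q[:,1]/q[:,2]]
def snap(n,name=None):
    c=cam(n); im=ctrl.camera(n)
    if name: cv2.imwrite(f"pics/{name}.png",im)
    return c,im
def seg(n,q):
    r=ctrl.outline_of(n,q); return r
def go(P,yaw=None):
    """offset units to move TCP to P (world); yaw = desired tool-x heading deg (mod 180)"""
    s=ctrl.state(); R=s["ee_rot"]; o=R.T@(np.asarray(P)-s["position"])/0.3
    h=np.degrees(np.arctan2(R[1,0],R[0,0])); out=[np.round(o,4).tolist(),"heading",round(h,2)]
    if yaw is not None:
        d=(h-yaw+90)%180-90; out+=["spin",round(d/90,4)]
    return out
E
python3 - <<'E'
from h import *
c,_=snap("top")
for n,p,z in [("neck",(190,241),.085),("big",(427,264),.045),("red",(375,266),.045),("small",(423,222),.03),("elb",(378,213),.03),("rest",(320,217),.064),("armscrew",(387,186),.02)]:
    print(n,hit(c,p,z).round(3))
print(go([0.40,-0.12,0.32],0))
E
```

```text
neck [[0.519 0.311 0.085]]
big [[ 0.456 -0.351  0.045]]
red [[ 0.451 -0.204  0.045]]
small [[ 0.58  -0.349  0.03 ]]
elb [[ 0.607 -0.219  0.03 ]]
rest [[ 0.589 -0.049  0.064]]
armscrew [[ 0.691 -0.249  0.02 ]]
[[-1.9217, 1.3921, -0.3905], 'heading', np.float64(73.51), 'spin', np.float64(0.8167)]
```

play_rows([
  {"offset":[-0.258,0.5,-0.14],"spin":0},
  {"offset":[-0.258,0.5,-0.14],"spin":0},
  {"offset":[-0.258,0.5,-0.14],"spin":0},
  {"offset":[-0.258,0.5,-0.14],"spin":0},
  {"offset":[-0.258,0.5,-0.14],"spin":0},
])

```text
t: 1.37
position: [0.2897, 0.4314, 0.2469]
ee_rot: [[0.288, 0.958, 0.005], [0.958, -0.288, -0.0], [0.001, 0.005, -1.0]]
ft_force: [-0.2, 0.4, -0.0]
grip_width: 0.0855
```

play_rows([
  {"offset":[-0.258,0.5,-0.14],"spin":0},
  {"offset":[-0.258,0.5,-0.14],"spin":0},
  {"offset":[-0.258,0.5,-0.14],"spin":0},
  {"offset":[-0.258,0.5,-0.14],"spin":0},
  {"offset":[-0.258,0.5,-0.14],"spin":0},
])

```text
t: 1.78
position: [0.4149, 0.3111, 0.291]
ee_rot: [[0.292, 0.956, 0.01], [0.956, -0.292, -0.001], [0.002, 0.01, -1.0]]
ft_force: [-0.1, 1.0, -0.2]
grip_width: 0.0853
```

play_rows([
  {"offset":[-0.258,0.5,-0.14],"spin":0.1},
  {"offset":[-0.258,0.5,-0.14],"spin":0.2},
  {"offset":[-0.258,0.5,-0.14],"spin":0.3},
  {"offset":[-0.258,0.5,-0.14],"spin":0.4},
  {"offset":[-0.258,0.5,-0.14],"spin":0.4},
])

```text
t: 2.2
position: [0.5397, 0.19, 0.3351]
ee_rot: [[0.8, 0.6, 0.014], [0.6, -0.8, -0.003], [0.009, 0.011, -1.0]]
ft_force: [0.2, 1.2, -0.2]
grip_width: 0.0855
```

play_rows([
  {"offset":[0,0,0],"spin":0.4},
  {"offset":[0,0,0],"spin":0.4},
  {"offset":[0,0,0],"spin":0.4},
  {"offset":[0,0,0],"spin":0.4},
  {"offset":[0,0,0],"spin":0.4},
])

```text
t: 2.62
position: [0.5395, 0.1907, 0.3347]
ee_rot: [[1.0, 0.023, 0.013], [0.023, -1.0, -0.002], [0.013, 0.003, -1.0]]
ft_force: [-0.0, -0.2, -0.6]
grip_width: 0.0854
```

Run:
```python
from h import *
c,im=snap("wrist","w1")
for q,z in (("flange_neck",.085),("v_big",.085),("v_small",.085),("rest_top",.064)):
    for d in seg("wrist",q)[:2]:
        ys,xs=np.nonzero(d["mask"]); print(q,round(d["score"],2),np.round(d["position"]),len(xs),xs.min(),xs.max(),ys.min(),ys.max(),hit(c,d["position"],z).round(4))
print(ctrl.state()["position"])
```

```text
flange_neck 0.63 [290.  54.] 6863 212 360 27 99 [[0.5183 0.3192 0.085 ]]
v_big 0.72 [312. 151.] 28181 203 370 0 387 [[0.5414 0.2288 0.085 ]]
v_small 0.86 [309. 154.] 28085 203 370 0 387 [[0.5391 0.2261 0.085 ]]
rest_top 0.68 [344. 363.] 2157 317 370 334 387 [[ 0.5893 -0.0436  0.064 ]]
[0.53951406 0.19045776 0.33501738]
```

View pics/w1.png

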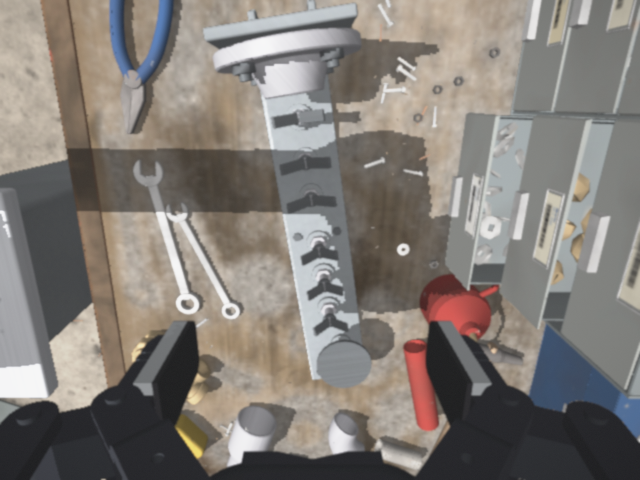

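```bash
cat >> h.py <<'E'
def frame(N,th):
    t=np.radians(th); return np.array([[np.cos(t),-np.sin(t),0],[np.sin(t),np.cos(t),0],[0,0,1]]),np.asarray(N)
def draw(im,c,P,col,closed=False):
    p=proj(c,P); cv2.polylines(im,[np.round(p*8).astype(np.int32)],closed,col,1,cv2.LINE_AA,3)
def circ(r,axis,at):
    a=np.linspace(0,2*np.pi,60); u,v=r*np.cos(a),r*np.sin(a); z=0*a
    return (np.c_[u,z,v] if axis=="y" else np.c_[u,v,z])+at
E
cat > jig.py <<'E'
from h import *
import sys
im=cv2.imread("pics/w1.png"); c=cam("wrist")
m=seg("wrist","rest_top")[0]["mask"].astype(np.uint8)
(cx,cy),ax,an=cv2.fitEllipse(max(cv2.findContours(m,0,1)[0],key=len)); print("rest px",cx,cy,ax)
rest=hit(c,(cx,cy),.064)[0]; print(rest, "diam m", np.array(ax)/c["f"]*(c["M"][2,3]-.064))
L=hit(c,[(264,100),(311,370)],.01); R=hit(c,[(331,100),(357,340)],.01)
for e in (L,R):
    d=e[0]-e[1]; print("theta",np.degrees(np.arctan2(-d[0],d[1])))
th=float(sys.argv[1]) if len(sys.argv)>1 else 11
Rm,_=frame([0,0,0],th); N=rest-Rm@[.010,-.337,-.021]; print("N",N)
W=lambda P:np.asarray(P)@Rm.T+N
draw(im,c,W(circ(.036,"z",[.01,-.337,-.021])),(0,0,255))
for y in(0,.03): draw(im,c,W(circ(.03,"y",[0,y,0])),(0,0,255))
draw(im,c,W(circ(.07,"y",[0,.03,0])),(0,255,0))
for y,r in((-.024,.03),(-.074,.03),(-.118,.03),(-.18,.021),(-.226,.021),(-.276,.021)):
    for s in(-.006,.006):
        k=r*.707; draw(im,c,W([[-k,y+s,-k],[0,y+s,-2*k],[k,y+s,-k]]),(0,255,255))
a=im[20:220,190:390]; b=im[220:400,230:410]
cv2.imwrite("pics/jig%s.png"%th,np.hstack([cv2.resize(a,(500,500)),cv2.resize(b,(500,500))])[:,:][:, :1000] if 0 else np.hstack([cv2.resize(a,(400,400)),cv2.resize(b,(400,400))]))
E
python3 jig.py 9.5
```

```text
rest px 343.1893615722656 361.8940734863281 (50.67420959472656, 53.186763763427734)
[ 0.59099067 -0.04213892  0.064     ] diam m [0.05587933 0.05864997]
theta 10.056268909512214
theta 9.224005666829497
N [0.52550677 0.28858885 0.085     ]
```

View pics/jig9.5.png

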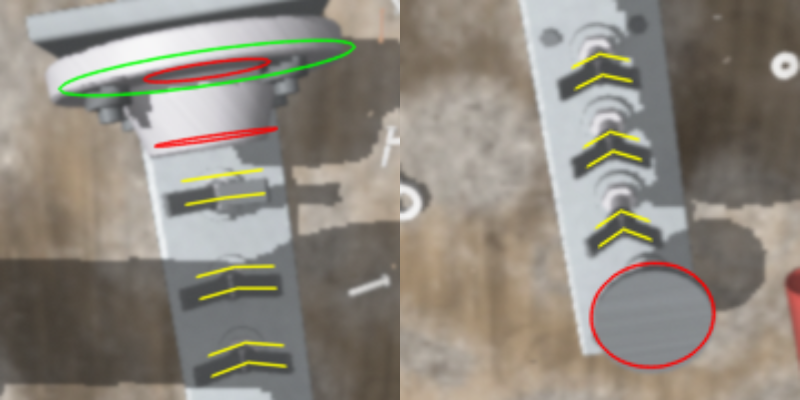

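play_rows([
  {"offset":[0.033,0.1,0.283],"spin":0},
  {"offset":[0.033,0.1,0.283],"spin":0},
  {"offset":[0.033,0.1,0.283],"spin":0},
  {"offset":[0.033,0.1,0.283],"spin":0},
  {"offset":[0.033,0.1,0.283],"spin":0},
])

```text
t: 3.33
position: [0.5522, 0.161, 0.2516]
ee_rot: [[0.999, 0.031, 0.015], [0.031, -1.0, -0.002], [0.015, 0.002, -1.0]]
ft_force: [-0.0, 0.4, 1.0]
grip_width: 0.0853
```

Run:
```python
from h import *
c,im=snap("wrist","w2"); print(c["M"][:3,3],ctrl.state()["ee_rot"].round(3).tolist())
m=seg("wrist","rest_top")[0]["mask"].astype(np.uint8)
(cx,cy),ax,an=cv2.fitEllipse(max(cv2.findContours(m,0,1)[0],key=len)); print("rest px",cx,cy,ax,hit(c,(cx,cy),.064))
np.save("c2.npy",c,allow_pickle=True)
a=im[0:240,200:440]; b=im[200:440,220:460]
cv2.imwrite("pics/w2c.png",np.hstack([cv2.resize(k,(400,400),interpolation=cv2.INTER_CUBIC) for k in(a,b)]))
```

```text
[0.54628378 0.24559738 0.42308443] [[0.999, 0.032, 0.017], [0.032, -0.999, -0.001], [0.017, 0.002, -1.0]]
rest px 337.3345031738281 384.64013671875 (62.56303405761719, 64.12870788574219) [[ 0.58824662 -0.0405804   0.064     ]]
```

View pics/w2.png

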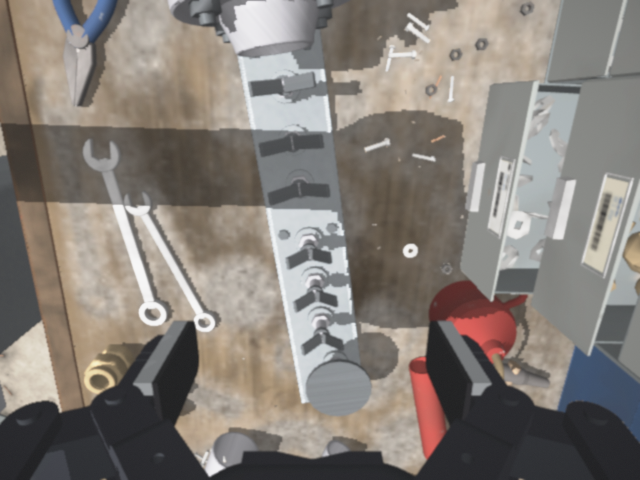

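```bash
cat > fit.py <<'E'
from h import *
from scipy.optimize import least_squares
c=np.load("c2.npy",allow_pickle=True).item()
hp=np.array([(292,85),(292,143),(300,190),(309,254),(316,295),(322,340.)])
ys=np.array([-24,-74,-118,-180,-226,-276])/1e3
def model(p):
    R,_=frame([0,0,0],p[2]); N=np.array([p[0],p[1],.085]); W=lambda P:np.atleast_2d(P)@R.T+N
    z=np.where(np.arange(6)<3,p[3],p[4])
    h=proj(c,W(np.c_[0*ys,ys,z])); r=proj(c,W([.01,-.337,-.021])); n=proj(c,W(circ(.03,"y",[0,0,0])))
    return h,r,n
def res(p,full=False):
    h,r,n=model(p); i=n[:,1].max()
    e=np.r_[(h-hp).ravel(),(r-[337.3,384.6]).ravel(),i-54,n[:,0].min()-237,n[:,0].max()-321,
      (p[3]+.033)/.004*1,(p[4]+.023)/.004*1]
    return e
s=least_squares(res,[.525,.288,9.5,-.03,-.02]); print(s.x.round(4)); e=res(s.x); print(e[:12].reshape(6,2).round(1).tolist(),e[12:].round(1))
E
python3 fit.py
```

```text
[ 0.526   0.2855  8.9862 -0.0346 -0.0257]
[[-5.4, -2.0], [2.7, -1.1], [1.2, -0.4], [0.7, 0.1], [-0.5, 1.4], [-0.6, -0.9]] [ 0.1  4.1  0.3  3.7 -2.  -0.4 -0.7]
```

View pics/w2c.png

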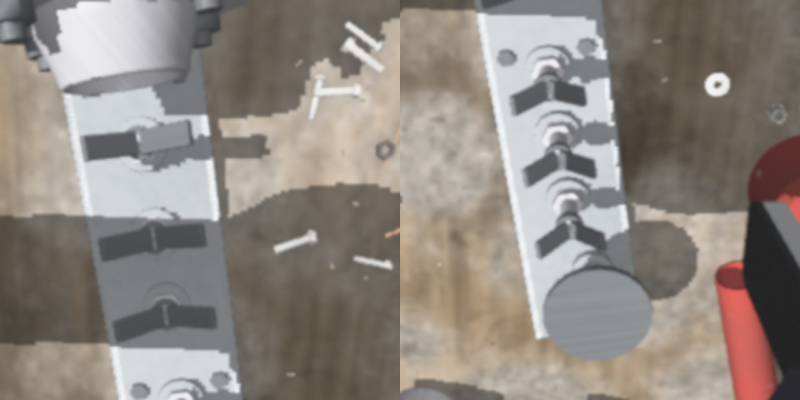

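```bash
sed -i 's/^hp=.*/hp=np.array([(282.8,84),(293,143),(300,191),(308.8,255),(317,296),(323.8,339.)])/; s/\[337.3,384.6\]/[338.3,386]/; s/i-54/i-57/; s/max()-321/max()-315/' fit.py; sed -i 's#(p\[3\]+.033)/.004\*1,(p\[4\]+.023)/.004\*1#(p[3]+.042)/.002,(p[4]+.030)/.002#' fit.py; python3 fit.py
```

```text
[ 0.5229  0.284   9.9734 -0.0403 -0.0279]
[[0.9, 0.9], [-0.3, -0.3], [0.0, -1.5], [0.8, -0.8], [-0.9, 0.2], [-1.1, -0.5]] [ 1.4  3.  -0.3 -0.3 -0.3  0.9  1. ]
```

play_rows([
  {"offset":[-0.047,0.4,-0.055],"spin":0},
  {"offset":[-0.047,0.4,-0.055],"spin":0},
  {"offset":[-0.047,0.4,-0.055],"spin":0},
  {"offset":[-0.047,0.4,-0.055],"spin":0},
  {"offset":[-0.047,0.4,-0.055],"spin":0},
])

```text
t: 3.85
position: [0.5439, 0.04, 0.2725]
ee_rot: [[0.999, 0.029, 0.024], [0.029, -1.0, -0.001], [0.024, 0.002, -1.0]]
ft_force: [0.0, 0.2, 0.9]
grip_width: 0.0854
```

play_rows([
  {"offset":[-0.047,0.4,-0.055],"spin":0},
  {"offset":[-0.047,0.4,-0.055],"spin":0},
  {"offset":[-0.047,0.4,-0.055],"spin":0},
  {"offset":[-0.047,0.4,-0.055],"spin":0},
  {"offset":[-0.047,0.4,-0.055],"spin":0},
])

```text
t: 4.27
position: [0.5339, -0.0806, 0.2903]
ee_rot: [[0.999, 0.027, 0.027], [0.027, -1.0, -0.001], [0.027, 0.002, -1.0]]
ft_force: [-0.1, 0.2, -0.1]
grip_width: 0.0853
```

play_rows([
  {"offset":[-0.047,0.4,-0.055],"spin":0},
  {"offset":[-0.047,0.4,-0.055],"spin":0},
  {"offset":[-0.047,0.4,-0.055],"spin":0},
  {"offset":[-0.047,0.4,-0.055],"spin":0},
  {"offset":[-0.047,0.4,-0.055],"spin":0},
])

```text
t: 4.68
position: [0.5236, -0.2003, 0.3069]
ee_rot: [[0.999, 0.027, 0.028], [0.027, -1.0, 0.0], [0.028, 0.0, -1.0]]
ft_force: [1.3, 0.2, 0.2]
grip_width: 0.0852
```

Run:
```python
from h import *
c,im=snap("wrist","w3"); np.save("c3.npy",c,allow_pickle=True)
for q,z in (("big_pipe_c",.03),("reducer_c",.03),("small_pipe_c",.021),("elbow_c",.021)):
    for d in seg("wrist",q)[:2]:
        ys,xs=np.nonzero(d["mask"]); r=cv2.minAreaRect(np.c_[xs,ys].astype(np.float32))
        print(q,round(d["score"],2),np.round(d["position"]),len(xs),"rect",np.round(r[0]),np.round(r[1]),round(r[2]),hit(c,r[0],z).round(4), "corners",hit(c,cv2.boxPoints(r),z)[:,:2].round(3).tolist())
        np.save("m_%s.npy"%q,d["mask"]) if d is seg else None
s=ctrl.state(); print(s["position"],s["ee_rot"].round(3).tolist())
```

```text
big_pipe_c 0.69 [248. 309.] 4012 rect [250. 310.] [50. 88.] 21 [[ 0.4584 -0.3603  0.03  ]] corners [[0.408, -0.407], [0.451, -0.294], [0.506, -0.316], [0.467, -0.433]]
reducer_c 0.72 [365.  41.] 8323 rect [372.  45.] [102.  98.] 83 [[ 0.5886 -0.0569  0.03  ]] corners [[0.532, -0.019], [0.627, -0.006], [0.649, -0.098], [0.548, -0.112]]
reducer_c 0.59 [242. 188.] 4519 rect [243. 194.] [58. 93.] 19 [[ 0.4533 -0.2135  0.03  ]] corners [[0.403, -0.255], [0.442, -0.155], [0.501, -0.174], [0.466, -0.277]]
small_pipe_c 0.57 [344. 294.] 2814 rect [346. 298.] [36. 86.] 27 [[ 0.5785 -0.3473  0.021 ]] corners [[0.535, -0.392], [0.579, -0.284], [0.62, -0.305], [0.578, -0.416]]
elbow_c 0.76 [376. 197.] 2462 rect [373. 197.] [81. 43.] 76 [[ 0.6034 -0.2164  0.021 ]] corners [[0.565, -0.178], [0.611, -0.165], [0.644, -0.257], [0.595, -0.271]]
[ 0.52293906 -0.19870197  0.30659747] [[0.999, 0.03, 0.027], [0.03, -1.0, 0.0], [0.027, 0.001, -1.0]]
```

View pics/w3.png

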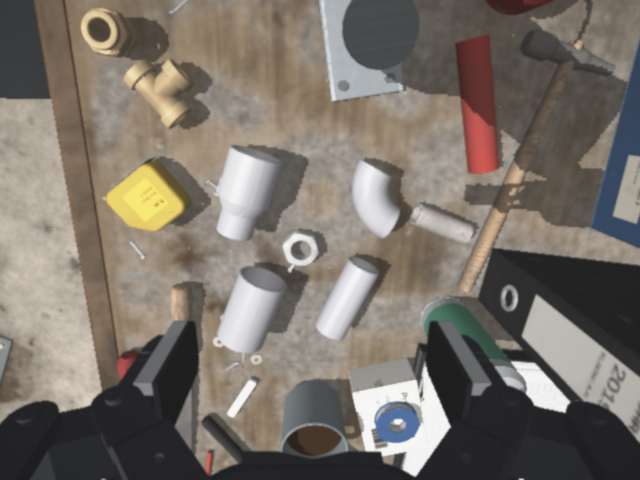

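```bash
cat >> h.py <<'E'
from scipy.optimize import minimize
def rings(kind):
    if kind=="big": return [circ(.03,"y",[0,y,0]) for y in(-.045,.045)]
    if kind=="small": return [circ(.021,"y",[0,y,0]) for y in(-.05,.05)]
    if kind=="red": return [circ(r,"y",[0,y,0]) for y,r in((.048,.03),(-.004,.03),(-.022,.021),(-.048,.021))]
    out=[]
    for a in np.radians(np.linspace(180,270,10)):
        e=np.array([np.cos(a),np.sin(a),0]); b=np.linspace(0,2*np.pi,40)
        out.append(np.array([.034,.034,0])+e*.048+.021*(np.cos(b)[:,None]*e+np.sin(b)[:,None]*[0,0,1]))
    return out
def sil(c,kind,p,z):
    R,N=frame([p[0],p[1],z],p[2]); m=np.zeros((960,1280),np.uint8)
    px=[proj(c,r@R.T+N)*2+.5 for r in rings(kind)]
    for a,b in zip(px,px[1:]): cv2.fillConvexPoly(m,cv2.convexHull(np.round(np.r_[a,b]*16).astype(np.int32)),1,cv2.LINE_8,4)
    return m>0
def fitpose(c,mask,kind,p0,z):
    M=cv2.resize(mask.astype(np.uint8),(1280,960),interpolation=cv2.INTER_NEAREST)>0
    def cost(p):
        s=sil(c,kind,p,z); return 1-(s&M).sum()/max(1,(s|M).sum())
    best=None
    for k in range(3):
        st=[p0[0],p0[1],p0[2]]; sx=np.array([st,[st[0]+.01,st[1],st[2]],[st[0],st[1]+.01,st[2]],[st[0],st[1],st[2]+8+4*k]])
        r=minimize(cost,st,method="Nelder-Mead",options=dict(initial_simplex=sx,xatol=1e-4,fatol=1e-4,maxiter=300))
        if best is None or r.fun<best.fun: best=r
        p0=best.x
    return best.x,best.fun
E
python3 - <<'E'
from h import *
c=np.load("c3.npy",allow_pickle=True).item()
im=cv2.imread("pics/w3.png")
for q,k,z,p0,i in (("big_pipe_c","big",.03,(.458,-.36,-20),0),("reducer_c","red",.03,(.453,-.213,-18),1),("small_pipe_c","small",.021,(.578,-.347,-25),0),("elbow_c","elb",.021,(.6,-.216,-40),0)):
    ds=seg("wrist",q)
    D=min(ds,key=lambda d:np.hypot(*(np.array(d["position"])-proj(c,[p0[0],p0[1],z])[0])))
    p,f=fitpose(c,D["mask"],k,p0,z); print(q,p.round(4),"1-IoU",round(f,3))
    s=cv2.resize(sil(c,k,p,z).astype(np.uint8),(640,480),interpolation=cv2.INTER_AREA)
    cv2.drawContours(im,cv2.findContours(s,0,1)[0],-1,(0,0,255),1)
cv2.imwrite("pics/w3f.png",cv2.resize(im[130:360,200:420],(660,690))[:600])
E
```

```text
big_pipe_c [  0.459   -0.3587 -19.846 ] 1-IoU 0.032
reducer_c [  0.4551  -0.2139 -17.1961] 1-IoU 0.033
small_pipe_c [  0.578   -0.3466 -22.4235] 1-IoU 0.032
elbow_c [  0.5994  -0.218  -26.7113] 1-IoU 0.033
```

View pics/w3f.png

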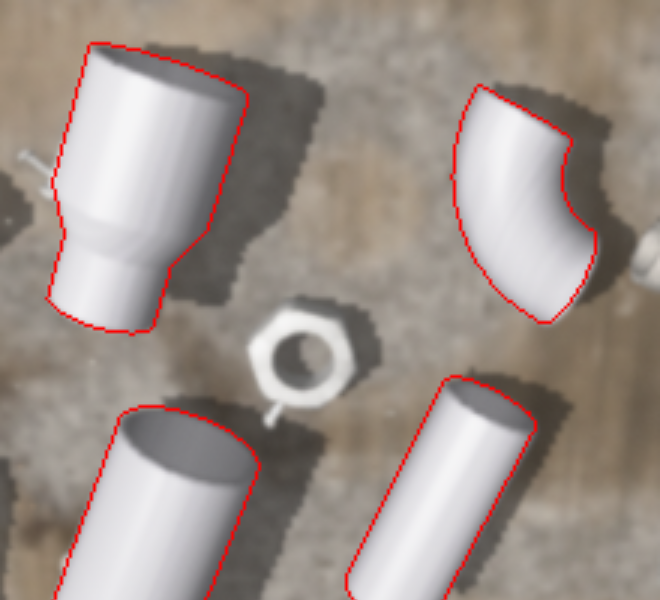

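```bash
python3 -c "
from h import *
print(go([.459,-.3587,.13],-19.85))"
```

```text
[[-0.2433, 0.5219, 0.5833], 'heading', np.float64(1.64), 'spin', np.float64(0.2387)]
```

play_rows([
  {"offset":[-0.122,0.261,0.292],"spin":0},
  {"offset":[-0.122,0.261,0.292],"spin":0},
  {"offset":[-0.122,0.261,0.292],"spin":0},
  {"offset":[-0.122,0.261,0.292],"spin":0},
  {"offset":[-0.122,0.261,0.292],"spin":0},
])

```text
t: 5.55
position: [0.4894, -0.2794, 0.2163]
ee_rot: [[0.999, 0.026, 0.024], [0.026, -1.0, 0.002], [0.024, -0.002, -1.0]]
ft_force: [-0.2, -0.7, 0.2]
grip_width: 0.0857
```

play_rows([
  {"offset":[-0.122,0.261,0.292],"spin":0.08},
  {"offset":[-0.122,0.261,0.292],"spin":0.16},
  {"offset":[-0.122,0.261,0.292],"spin":0.239},
  {"offset":[-0.122,0.261,0.292],"spin":0.239},
  {"offset":[-0.122,0.261,0.292],"spin":0.239},
])

```text
t: 5.97
position: [0.457, -0.3583, 0.1273]
ee_rot: [[0.939, -0.343, 0.023], [-0.343, -0.939, 0.004], [0.02, -0.012, -1.0]]
ft_force: [0.5, -0.3, 0.7]
grip_width: 0.0857
```

```bash
python3 -c "
from h import *
s=ctrl.state();print(s['position'],s['ee_rot'].round(3).tolist())
print(go([.459,-.3587,.005],-19.85))"
```

```text
[ 0.45698078 -0.35829166  0.12726664] [[0.939, -0.343, 0.023], [-0.343, -0.939, 0.004], [0.02, -0.012, -1.0]]
[[-0.0015, 0.0038, 0.4076], 'heading', np.float64(-20.05), 'spin', np.float64(-0.0022)]
```

play_rows([
  {"offset":[0,0.003,0.1],"spin":0},
  {"offset":[0,0.004,0.2],"spin":0},
  {"offset":[-0.001,0.004,0.3],"spin":0},
  {"offset":[-0.001,0.004,0.4],"spin":0},
  {"offset":[-0.001,0.004,0.4],"spin":0},
])

```text
t: 6.38
position: [0.4584, -0.3553, 0.0045]
ee_rot: [[0.94, -0.34, 0.019], [-0.34, -0.94, 0.01], [0.015, -0.015, -1.0]]
ft_force: [-0.1, 1.8, 0.2]
grip_width: 0.0854
```

play_rows([
  {"offset":[0,0,0],"spin":0},
  {"offset":[0,0,0],"spin":0},
  {"offset":[0,0,0],"spin":0},
  {"offset":[0,0,0],"spin":0},
  {"offset":[0,0,0],"spin":0},
], grip=255, newtons=45)

```text
t: 6.8
position: [0.4615, -0.3564, 0.0079]
ee_rot: [[0.94, -0.34, 0.025], [-0.341, -0.94, 0.006], [0.022, -0.014, -1.0]]
ft_force: [3.3, 2.8, 7.5]
grip_width: 0.0542
```

play_rows([
  {"offset":[0,0,0],"spin":0},
  {"offset":[0,0,0],"spin":0},
  {"offset":[0,0,0],"spin":0},
  {"offset":[0,0,0],"spin":0},
  {"offset":[0,0,0],"spin":0},
])

```text
t: 7.22
position: [0.4611, -0.3563, 0.0081]
ee_rot: [[0.94, -0.34, 0.025], [-0.341, -0.94, 0.006], [0.021, -0.014, -1.0]]
ft_force: [-0.8, 1.4, 0.0]
grip_width: 0.054
```

play_rows([
  {"offset":[0,0,-0.06],"spin":0},
  {"offset":[0,0,-0.16],"spin":0},
  {"offset":[0,0,-0.28],"spin":0},
  {"offset":[0,0,-0.4],"spin":0},
  {"offset":[0,0,-0.4],"spin":0},
])

```text
t: 7.63
position: [0.4615, -0.3608, 0.1351]
ee_rot: [[0.94, -0.34, 0.034], [-0.34, -0.94, -0.004], [0.034, -0.008, -0.999]]
ft_force: [1.7, -2.9, -3.5]
grip_width: 0.0539
```

```bash
python3 -c "
from h import *
c,im=snap('wrist','w4'); cc,i2=snap('scene')
s=ctrl.state();print(s['position'],s['ee_rot'].round(3).tolist(),s['ft_force'],s['grip_width'])
cv2.imwrite('pics/w4c.png',np.hstack([cv2.resize(im[200:480],(457,200))if 0 else im[240:480,100:500],cv2.resize(i2[230:380,350:550],(400,300))[:240]]))
print(go([.30,-.2,.25],10))"
```

```text
[ 0.45847238 -0.35774236  0.12910974] [[0.94, -0.34, 0.027], [-0.341, -0.94, 0.004], [0.024, -0.013, -1.0]] [-0.42014183 -0.07330446 -4.55942229] 0.05344006368697423
[[-0.6661, -0.3197, -0.4147], 'heading', np.float64(-19.93), 'spin', np.float64(-0.3325)]
```

View pics/w4c.png

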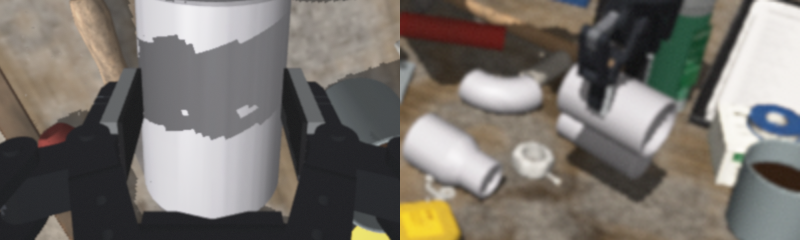

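play_rows([
  {"offset":[0,0,-0.07],"spin":-0.08},
  {"offset":[0,0,-0.13],"spin":-0.16},
  {"offset":[0,0,-0.13],"spin":-0.24},
  {"offset":[0,0,-0.13],"spin":-0.3325},
  {"offset":[0,0,-0.13],"spin":-0.3325},
])

```text
t: 8.15
position: [0.4561, -0.3567, 0.1655]
ee_rot: [[0.984, 0.177, 0.023], [0.176, -0.984, 0.008], [0.024, -0.004, -1.0]]
ft_force: [1.4, -0.0, -4.4]
grip_width: 0.0541
```

play_rows([
  {"offset":[0.04,-0.12,0],"spin":0},
  {"offset":[0.08,-0.24,0],"spin":0},
  {"offset":[0.12,-0.38,0],"spin":0},
  {"offset":[0.146,-0.479,0],"spin":0},
  {"offset":[0.146,-0.479,0],"spin":0},
])

```text
t: 8.57
position: [0.4714, -0.1996, 0.1648]
ee_rot: [[0.984, 0.178, 0.017], [0.178, -0.984, 0.017], [0.02, -0.013, -1.0]]
ft_force: [-1.0, -0.2, -5.0]
grip_width: 0.0539
```

play_rows([
  {"offset":[0.04,-0.12,0],"spin":0},
  {"offset":[0.08,-0.24,0],"spin":0},
  {"offset":[0.12,-0.38,0],"spin":0},
  {"offset":[0.146,-0.479,0],"spin":0},
  {"offset":[0.146,-0.479,0],"spin":0},
])

```text
t: 8.98
position: [0.487, -0.0439, 0.1657]
ee_rot: [[0.984, 0.18, 0.013], [0.18, -0.983, 0.023], [0.017, -0.02, -1.0]]
ft_force: [-0.2, -0.3, -3.8]
grip_width: 0.0536
```

play_rows([
  {"offset":[0.04,-0.12,0],"spin":0},
  {"offset":[0.08,-0.24,0],"spin":0},
  {"offset":[0.12,-0.38,0],"spin":0},
  {"offset":[0.146,-0.479,0],"spin":0},
  {"offset":[0.146,-0.479,0],"spin":0},
])

```text
t: 9.4
position: [0.5034, 0.1111, 0.1678]
ee_rot: [[0.983, 0.183, 0.01], [0.183, -0.983, 0.028], [0.015, -0.026, -1.0]]
ft_force: [0.0, -1.0, -3.6]
grip_width: 0.0533
```

```bash
cat >> h.py <<'E'
N0,TH=np.array([.5229,.284,.085]),9.97
def neck(p): return frame([0,0,0],TH)[0]@np.asarray(p)+N0
def inneck(P): return frame([0,0,0],TH)[0].T@(np.asarray(P)-N0)
E
python3 -c "
from h import *
s=ctrl.state();print(s['position'],s['ee_rot'].round(3).tolist(),s['ft_force'],inneck(s['position']))
print(go(neck([0,-.05,.05]),TH))"
```

```text
[0.50341504 0.11107458 0.16778262] [[0.983, 0.183, 0.01], [0.183, -0.983, 0.028], [0.015, -0.026, -1.0]] [ 0.04310453 -1.0202474  -3.62661097] [-0.04912972 -0.16694051  0.08278262]
[[0.1659, -0.3852, 0.1216], 'heading', np.float64(10.52), 'spin', np.float64(0.0062)]
```

play_rows([
  {"offset":[0.055,-0.13,0.04],"spin":0.006},
  {"offset":[0.11,-0.26,0.08],"spin":0.006},
  {"offset":[0.164,-0.385,0.122],"spin":0.006},
  {"offset":[0.164,-0.385,0.122],"spin":0.006},
  {"offset":[0.164,-0.385,0.122],"spin":0.006},
])

```text
t: 9.82
position: [0.53, 0.2367, 0.1316]
ee_rot: [[0.984, 0.175, 0.005], [0.175, -0.984, 0.027], [0.01, -0.026, -1.0]]
ft_force: [-0.4, -0.0, -4.4]
grip_width: 0.0539
```

```bash
python3 -c "
from h import *
s=ctrl.state();print(s['position'],s['ee_rot'].round(3).tolist(),s['ft_force'],inneck(s['position']))
print(go(neck([0,-.051,-.019]),TH))
c,im=snap('wrist','w5'); np.save('c5.npy',c,allow_pickle=True)
R,N=frame(N0,TH)
for y in (0,): draw(im,c,circ(.03,'y',[0,y,0])@R.T+N,(0,0,255))
cv2.imwrite('pics/w5c.png',im)
"
```

```text
[0.53004082 0.23674325 0.13163542] [[0.984, 0.175, 0.005], [0.175, -0.984, 0.027], [0.01, -0.026, -1.0]] [-0.3903334  -0.04404358 -4.44653727] [-0.00114869 -0.04777941  0.04663542]
[[0.0017, 0.0165, 0.2185], 'heading', np.float64(10.09), 'spin', np.float64(0.0014)]
```

View pics/w5c.png

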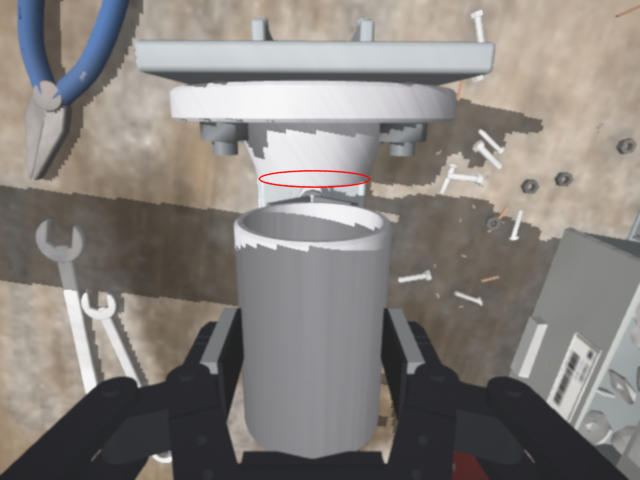

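play_rows([
  {"offset":[0.002,0.005,0.07],"spin":0},
  {"offset":[0.002,0.008,0.14],"spin":0},
  {"offset":[0.002,0.01,0.19],"spin":0},
  {"offset":[0.002,0.01,0.215],"spin":0},
  {"offset":[0.002,0.01,0.218],"spin":0},
])

```text
t: 10.28
position: [0.5306, 0.2316, 0.0655]
ee_rot: [[0.985, 0.173, 0.003], [0.173, -0.985, 0.024], [0.007, -0.023, -1.0]]
ft_force: [-0.7, -0.4, -3.8]
grip_width: 0.0535
```

play_rows([
  {"offset":[0,0,0.005],"spin":0},
  {"offset":[0,0,0.01],"spin":0},
  {"offset":[0,0,0.01],"spin":0},
  {"offset":[0,0,0.01],"spin":0},
])

```text
t: 10.62
position: [0.5315, 0.2315, 0.0634]
ee_rot: [[0.985, 0.173, 0.005], [0.173, -0.985, 0.024], [0.009, -0.023, -1.0]]
ft_force: [1.5, -0.4, -3.7]
grip_width: 0.0537
```

```bash
python3 -c "
from h import *
s=ctrl.state();print(s['position'],s['ee_rot'].round(3).tolist(),s['ft_force'],s['ft_torque'],inneck(s['position']))
c,im=snap('scene','s6'); cv2.imwrite('pics/s6c.png',cv2.resize(im[170:290,160:360],(800,480),interpolation=cv2.INTER_CUBIC))
"
```

```text
[0.53145183 0.23151313 0.06339318] [[0.985, 0.173, 0.005], [0.173, -0.985, 0.024], [0.009, -0.023, -1.0]] [ 1.4693889  -0.44061547 -3.66719649] [-0.13585053 -0.19504038  0.02817194] [-0.0006645  -0.05317484 -0.02160682]
```

play_rows([
  {"offset":[0,-0.005,0.003],"spin":0},
  {"offset":[0,-0.012,0.004],"spin":0},
  {"offset":[0,-0.02,0.005],"spin":0},
  {"offset":[0,-0.025,0.006],"spin":0},
  {"offset":[0,-0.025,0.006],"spin":0},
])

```text
t: 11.08
position: [0.5306, 0.2373, 0.063]
ee_rot: [[0.985, 0.175, 0.006], [0.175, -0.984, 0.02], [0.01, -0.019, -1.0]]
ft_force: [-0.8, -7.1, 4.3]
grip_width: 0.0537
```

play_rows([
  {"offset":[0,-0.004,0.003],"spin":0},
  {"offset":[0,-0.008,0.005],"spin":0},
  {"offset":[0,-0.008,0.006],"spin":0},
])

```text
t: 11.33
position: [0.5306, 0.2374, 0.0629]
ee_rot: [[0.984, 0.177, 0.008], [0.177, -0.984, 0.016], [0.01, -0.014, -1.0]]
ft_force: [-1.8, -9.4, 9.1]
grip_width: 0.0537
```

play_rows([
  {"offset":[0,-0.004,0.003],"spin":0},
  {"offset":[0,-0.008,0.004],"spin":0},
  {"offset":[0,-0.008,0.004],"spin":0},
])

```text
t: 11.58
position: [0.5306, 0.2379, 0.063]
ee_rot: [[0.984, 0.178, 0.009], [0.178, -0.984, 0.012], [0.011, -0.01, -1.0]]
ft_force: [-0.9, -7.9, 4.9]
grip_width: 0.0541
```

```bash
python3 -c "
from h import *
s=ctrl.state();print(s['ft_force'],inneck(s['position']))
c,im=snap('wrist','w7'); a=cv2.resize(im[80:280,180:440],(520,400),interpolation=cv2.INTER_CUBIC)
c,im=snap('scene','s7'); b=cv2.resize(im[170:290,170:254],(280,400),interpolation=cv2.INTER_CUBIC)
cv2.imwrite('pics/w7c.png',np.hstack([a,b]))
"
```

```text
[-0.925734   -7.93726483  4.93353944] [-0.00041884 -0.04670705 -0.02203732]
```

View pics/w7c.png

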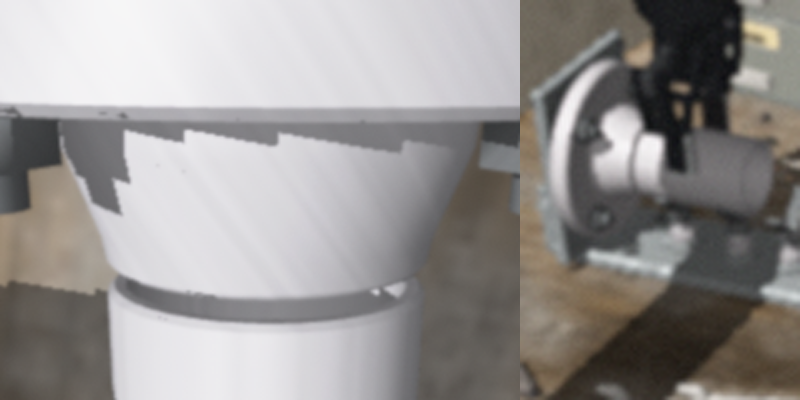

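play_rows([
  {"offset":[0,-0.005,-0.004],"spin":0},
  {"offset":[0,-0.01,-0.006],"spin":0},
  {"offset":[0,-0.015,-0.006],"spin":0},
  {"offset":[0,-0.02,-0.006],"spin":0},
  {"offset":[0,-0.02,-0.006],"spin":0},
])

```text
t: 12.1
position: [0.5298, 0.2419, 0.0649]
ee_rot: [[0.984, 0.18, 0.009], [0.18, -0.984, 0.008], [0.011, -0.006, -1.0]]
ft_force: [0.8, -7.0, 0.2]
grip_width: 0.0536
```

play_rows([
  {"offset":[0,-0.005,0],"spin":0},
  {"offset":[0,-0.01,0],"spin":0},
  {"offset":[0,-0.012,0],"spin":0},
  {"offset":[0,-0.012,0],"spin":0},
])

```text
t: 12.43
position: [0.5298, 0.2417, 0.0649]
ee_rot: [[0.983, 0.182, 0.01], [0.182, -0.983, 0.001], [0.01, 0.001, -1.0]]
ft_force: [2.3, -12.8, -0.1]
grip_width: 0.0539
```

```bash
python3 -c "
from h import *
s=ctrl.state();print(s['ft_force'],s['ft_torque'],s['ee_rot'].round(3).tolist(),inneck(s['position']))
"
```

```text
[  2.29210652 -12.81838038  -0.06122021] [-2.01250913 -0.36503118 -0.19631153] [[0.983, 0.182, 0.01], [0.182, -0.983, 0.001], [0.01, 0.001, -1.0]] [-0.00049566 -0.04285024 -0.02008529]
```

play_rows([
  {"offset":[0,0,0.003],"spin":0},
  {"offset":[0,0,0.006],"spin":0},
  {"offset":[0,0,0.006],"spin":0},
])

```text
t: 12.68
position: [0.53, 0.2415, 0.063]
ee_rot: [[0.983, 0.182, 0.011], [0.182, -0.983, -0.0], [0.01, 0.002, -1.0]]
ft_force: [1.2, -4.2, -1.3]
grip_width: 0.0535
```

play_rows([
  {"offset":[0,0,0],"spin":0},
  {"offset":[0,0,0],"spin":0},
  {"offset":[0,0,0],"spin":0},
  {"offset":[0,0,0],"spin":0},
  {"offset":[0,0,0],"spin":0},
], grip=0)

```text
t: 13.1
position: [0.53, 0.242, 0.0632]
ee_rot: [[0.983, 0.182, 0.011], [0.182, -0.983, 0.001], [0.011, 0.001, -1.0]]
ft_force: [-0.4, 0.4, 0.4]
grip_width: 0.0858
```

play_rows([
  {"offset":[0,0,-0.05],"spin":0},
  {"offset":[0,0,-0.15],"spin":0},
  {"offset":[0,0,-0.28],"spin":0},
  {"offset":[0,0,-0.4],"spin":0},
  {"offset":[0,0,-0.4],"spin":0},
])

```text
t: 13.52
position: [0.5333, 0.2438, 0.1914]
ee_rot: [[0.983, 0.182, 0.025], [0.182, -0.983, 0.006], [0.026, -0.001, -1.0]]
ft_force: [1.0, 0.4, 1.7]
grip_width: 0.0856
```

```bash
python3 -c "
from h import *
s=ctrl.state();print(s['position'],s['ft_force'],s['ee_rot'].round(3).tolist(),inneck(s['position']))
c,im=snap('wrist','w8'); 
d=seg('wrist','big_pipe_c')[0]; p0=neck([0,-.045,0])
p,f=fitpose(c,d['mask'],'big',(p0[0],p0[1],10),.085); print(d['score'],p,f,inneck([p[0],p[1],.085]))
print(go([.4592,-.2005,.18],-17.2))
"
```

```text
[0.53331963 0.24384418 0.19136343] [0.97130945 0.40642819 1.67689619] [[0.983, 0.182, 0.025], [0.182, -0.983, 0.006], [0.026, -0.001, -1.0]] [ 0.00331    -0.04135338  0.10636343]
0.94 [0.52992039 0.23587246 9.67188063] 0.08452109773294281 [-0.00141807 -0.0486162   0.        ]
[[-0.5006, 1.4093, 0.0107], 'heading', np.float64(10.5), 'spin', np.float64(0.3078)]
```

play_rows([
  {"offset":[-0.042,0.118,0],"spin":0},
  {"offset":[-0.084,0.236,0],"spin":0},
  {"offset":[-0.126,0.354,0],"spin":0},
  {"offset":[-0.167,0.47,0],"spin":0},
  {"offset":[-0.167,0.47,0],"spin":0},
])

```text
t: 14.03
position: [0.5035, 0.0892, 0.1827]
ee_rot: [[0.984, 0.178, 0.01], [0.178, -0.984, -0.002], [0.01, 0.004, -1.0]]
ft_force: [-1.1, 0.4, 0.0]
grip_width: 0.0852
```

play_rows([
  {"offset":[-0.042,0.118,0],"spin":0},
  {"offset":[-0.084,0.236,0],"spin":0},
  {"offset":[-0.126,0.354,0],"spin":0},
  {"offset":[-0.167,0.47,0],"spin":0},
  {"offset":[-0.167,0.47,0],"spin":0},
])

```text
t: 14.45
position: [0.4776, -0.0638, 0.1812]
ee_rot: [[0.985, 0.172, 0.007], [0.172, -0.985, -0.005], [0.006, 0.006, -1.0]]
ft_force: [-1.1, 0.0, -0.6]
grip_width: 0.0857
```

play_rows([
  {"offset":[-0.042,0.118,0],"spin":0.077},
  {"offset":[-0.084,0.236,0],"spin":0.154},
  {"offset":[-0.126,0.354,0],"spin":0.231},
  {"offset":[-0.167,0.47,0],"spin":0.308},
  {"offset":[-0.167,0.47,0],"spin":0.308},
])

```text
t: 14.87
position: [0.4517, -0.2167, 0.1804]
ee_rot: [[0.949, -0.314, 0.005], [-0.314, -0.949, -0.008], [0.007, 0.006, -1.0]]
ft_force: [1.0, -0.3, 0.7]
grip_width: 0.0854
```

```bash
python3 -c "
from h import *
s=ctrl.state();print(s['position'],s['ee_rot'].round(3).tolist())
print(go([.4592,-.2005,.005],-17.2))
c,im=snap('wrist','w9');
for d in seg('wrist','reducer_c')[:3]:
    p,f=fitpose(c,d['mask'],'red',(.4551,-.2139,-17.2),.03); print(d['score'],d['position'],p,f)
"
```

```text
[ 0.45169365 -0.21674003  0.18042096] [[0.949, -0.314, 0.005], [-0.314, -0.949, -0.008], [0.007, 0.006, -1.0]]
[[0.0026, -0.0628, 0.5844], 'heading', np.float64(-18.28), 'spin', np.float64(-0.012)]
0.73 [313.0, 198.9] [  0.45551223  -0.21396813 -17.35912538] 0.02011895369302663
```

play_rows([
  {"offset":[0.001,-0.03,0.12],"spin":-0.012},
  {"offset":[0.002,-0.06,0.25],"spin":-0.012},
  {"offset":[0.003,-0.063,0.38],"spin":-0.012},
  {"offset":[0.003,-0.063,0.5],"spin":-0.012},
  {"offset":[0.003,-0.063,0.5],"spin":-0.012},
])

```text
t: 15.38
position: [0.4538, -0.1885, 0.024]
ee_rot: [[0.958, -0.287, -0.009], [-0.287, -0.958, 0.006], [-0.01, -0.003, -1.0]]
ft_force: [-1.7, -0.0, -1.0]
grip_width: 0.0856
```

play_rows([
  {"offset":[0,0,0.03],"spin":0},
  {"offset":[0,0,0.06],"spin":0},
  {"offset":[0,0,0.078],"spin":0},
  {"offset":[0,0,0.078],"spin":0},
])

```text
t: 15.72
position: [0.4539, -0.1882, 0.0008]
ee_rot: [[0.958, -0.286, -0.008], [-0.286, -0.958, 0.006], [-0.01, -0.003, -1.0]]
ft_force: [0.7, 0.7, 0.8]
grip_width: 0.0854
```

play_rows([
  {"offset":[0,0,0],"spin":0},
  {"offset":[0,0,0],"spin":0},
  {"offset":[0,0,0],"spin":0},
  {"offset":[0,0,0],"spin":0},
  {"offset":[0,0,0],"spin":0},
], grip=255, newtons=60)

```text
t: 16.13
position: [0.464, -0.1917, 0.0059]
ee_rot: [[0.957, -0.288, 0.012], [-0.288, -0.957, -0.002], [0.012, -0.002, -1.0]]
ft_force: [9.7, 2.4, 13.1]
grip_width: 0.0545
```

play_rows([
  {"offset":[0,0,0],"spin":0},
  {"offset":[0,0,0],"spin":0},
  {"offset":[0,0,0],"spin":0},
  {"offset":[0,0,0],"spin":0},
])

```text
t: 16.47
position: [0.4638, -0.1915, 0.0061]
ee_rot: [[0.957, -0.289, 0.012], [-0.289, -0.957, -0.001], [0.012, -0.002, -1.0]]
ft_force: [1.5, 1.8, 2.8]
grip_width: 0.0544
```

play_rows([
  {"offset":[0,0,0],"spin":0},
  {"offset":[0,0,0],"spin":0},
  {"offset":[0,0,0],"spin":0},
  {"offset":[0,0,0],"spin":0},
  {"offset":[0,0,0],"spin":0},
], grip=0)

```text
t: 16.88
position: [0.4635, -0.1915, 0.0059]
ee_rot: [[0.957, -0.289, 0.012], [-0.289, -0.957, -0.001], [0.011, -0.002, -1.0]]
ft_force: [-0.3, 0.6, 0.1]
grip_width: 0.0855
```

play_rows([
  {"offset":[0,0.015,0],"spin":0},
  {"offset":[0,0.035,0],"spin":0},
  {"offset":[0,0.035,0],"spin":0},
  {"offset":[0,0.035,0],"spin":0},
  {"offset":[0,0.035,0],"spin":0},
])

```text
t: 17.3
position: [0.4604, -0.2017, 0.0059]
ee_rot: [[0.957, -0.289, 0.012], [-0.289, -0.957, -0.001], [0.011, -0.003, -1.0]]
ft_force: [-0.2, 0.1, -0.1]
grip_width: 0.0852
```

play_rows([
  {"offset":[0,0,0],"spin":0},
  {"offset":[0,0,0],"spin":0},
  {"offset":[0,0,0],"spin":0},
  {"offset":[0,0,0],"spin":0},
  {"offset":[0,0,0],"spin":0},
], grip=255)

```text
t: 17.72
position: [0.4598, -0.2015, 0.0067]
ee_rot: [[0.957, -0.289, 0.011], [-0.289, -0.957, -0.001], [0.01, -0.002, -1.0]]
ft_force: [-2.7, -0.5, 7.6]
grip_width: 0.0541
```

play_rows([
  {"offset":[0,0,0],"spin":0},
  {"offset":[0,0,0],"spin":0},
  {"offset":[0,0,0],"spin":0},
  {"offset":[0,0,0],"spin":0},
])

```text
t: 18.05
position: [0.4596, -0.2011, 0.0068]
ee_rot: [[0.957, -0.289, 0.01], [-0.289, -0.957, -0.0], [0.01, -0.003, -1.0]]
ft_force: [-0.8, 0.1, 4.4]
grip_width: 0.0539
```

```bash
python3 -c "
from h import *
s=ctrl.state();print(s['position'],s['ee_rot'].round(3).tolist())
c,im=snap('wrist','w10')
d=seg('wrist','reducer_c')[0]
p,f=fitpose(c,d['mask'],'red',(.459,-.2139,-17.2),.03); print(d['score'],d['position'],p,f)
d=s['position'][:2]-p[:2]; t=np.radians(p[2]); print('along',d@[-np.sin(t),np.cos(t)],'lat',d@[np.cos(t),np.sin(t)])
"
```

```text
[ 0.45956543 -0.20113569  0.00682653] [[0.957, -0.289, 0.01], [-0.289, -0.957, -0.0], [0.01, -0.003, -1.0]]
0.91 [309.9, 320.6] [  0.45430921  -0.21370754 -17.41303529] 0.049394458182740464
along 0.013568675638871881 lat 0.0012531177104754773
```

play_rows([
  {"offset":[0,0,-0.06],"spin":0},
  {"offset":[0,0,-0.18],"spin":0},
  {"offset":[0,0,-0.31],"spin":0},
  {"offset":[0,0,-0.44],"spin":0},
  {"offset":[0,0,-0.5],"spin":0},
])

```text
t: 18.57
position: [0.4601, -0.2024, 0.1607]
ee_rot: [[0.957, -0.289, 0.016], [-0.289, -0.957, -0.004], [0.016, -0.001, -1.0]]
ft_force: [0.6, -1.1, -4.1]
grip_width: 0.0541
```

play_rows([
  {"offset":[0,0,-0.05],"spin":-0.075},
  {"offset":[0,0,-0.05],"spin":-0.15},
  {"offset":[0,0,-0.05],"spin":-0.225},
  {"offset":[0,0,-0.05],"spin":-0.298},
  {"offset":[0,0,-0.05],"spin":-0.298},
])

```text
t: 18.98
position: [0.4593, -0.2021, 0.1746]
ee_rot: [[0.984, 0.176, 0.014], [0.176, -0.984, -0.003], [0.014, 0.006, -1.0]]
ft_force: [-0.5, -0.9, -4.9]
grip_width: 0.054
```

play_rows([
  {"offset":[0.05,-0.115,0],"spin":0},
  {"offset":[0.1,-0.23,0],"spin":0},
  {"offset":[0.15,-0.345,0],"spin":0},
  {"offset":[0.163,-0.373,0],"spin":0},
  {"offset":[0.163,-0.373,0],"spin":0},
])

```text
t: 19.4
position: [0.4877, -0.0805, 0.1737]
ee_rot: [[0.984, 0.177, 0.013], [0.177, -0.984, -0.001], [0.013, 0.004, -1.0]]
ft_force: [-0.0, -0.8, -4.6]
grip_width: 0.0541
```

play_rows([
  {"offset":[0.05,-0.115,0],"spin":0},
  {"offset":[0.1,-0.23,0],"spin":0},
  {"offset":[0.15,-0.345,0],"spin":0},
  {"offset":[0.163,-0.373,0],"spin":0},
  {"offset":[0.163,-0.373,0],"spin":0},
])

```text
t: 19.82
position: [0.5166, 0.0397, 0.1732]
ee_rot: [[0.984, 0.179, 0.013], [0.179, -0.984, -0.001], [0.012, 0.004, -1.0]]
ft_force: [-0.0, -0.6, -3.8]
grip_width: 0.0536
```

play_rows([
  {"offset":[0.05,-0.115,0],"spin":0},
  {"offset":[0.1,-0.22,0],"spin":0},
  {"offset":[0.14,-0.31,0],"spin":0},
  {"offset":[0.15,-0.34,0],"spin":0},
  {"offset":[0.15,-0.34,0],"spin":0},
])

```text
t: 20.23
position: [0.5432, 0.1485, 0.1727]
ee_rot: [[0.984, 0.179, 0.012], [0.179, -0.984, -0.002], [0.012, 0.004, -1.0]]
ft_force: [-0.5, 0.1, -3.7]
grip_width: 0.0538
```

```bash
python3 -c "
from h import *
s=ctrl.state();print(s['position'],s['ee_rot'].round(3).tolist(),s['ft_force'],inneck(s['position']))
print(go(neck([0,-.134,.02]),TH))"
```

```text
[0.54317943 0.14854227 0.17272269] [[0.984, 0.179, 0.012], [0.179, -0.984, -0.002], [0.012, 0.004, -1.0]] [-0.48617187  0.07500788 -3.74961016] [-0.00347896 -0.13692315  0.08772269]
[[0.009, -0.0105, 0.2258], 'heading', np.float64(10.32), 'spin', np.float64(0.0039)]
```

play_rows([
  {"offset":[0.004,-0.005,0.08],"spin":0},
  {"offset":[0.009,-0.01,0.18],"spin":0},
  {"offset":[0.009,-0.01,0.27],"spin":0},
  {"offset":[0.009,-0.01,0.33],"spin":0},
  {"offset":[0.009,-0.01,0.335],"spin":0},
])

```text
t: 20.65
position: [0.5429, 0.1485, 0.068]
ee_rot: [[0.984, 0.177, 0.003], [0.177, -0.984, -0.005], [0.002, 0.005, -1.0]]
ft_force: [-1.5, -0.3, -5.4]
grip_width: 0.0543
```

play_rows([
  {"offset":[0,0,0.01],"spin":0},
  {"offset":[0,0,0.02],"spin":0},
  {"offset":[0,0,0.025],"spin":0},
  {"offset":[0,0,0.025],"spin":0},
])

```text
t: 20.98
position: [0.5456, 0.1476, 0.0623]
ee_rot: [[0.984, 0.177, 0.009], [0.177, -0.984, -0.006], [0.008, 0.007, -1.0]]
ft_force: [3.8, -1.8, -0.5]
grip_width: 0.0536
```

```bash
python3 -c "
from h import *
s=ctrl.state();print(s['position'],s['ee_rot'].round(3).tolist(),s['ft_force'],s['ft_torque'],inneck(s['position']))
"
```

```text
[0.54555985 0.14760112 0.06234976] [[0.984, 0.177, 0.009], [0.177, -0.984, -0.006], [0.008, 0.007, -1.0]] [ 3.77493582 -1.77688926 -0.54933881] [-0.36042138 -0.5546027  -0.03108322] [-0.00129743 -0.13826222 -0.02265024]
```

play_rows([
  {"offset":[0,-0.008,-0.003],"spin":0},
  {"offset":[0,-0.016,-0.003],"spin":0},
  {"offset":[0,-0.025,-0.003],"spin":0},
  {"offset":[0,-0.03,-0.003],"spin":0},
  {"offset":[0,-0.03,-0.003],"spin":0},
])

```text
t: 21.4
position: [0.5433, 0.1572, 0.063]
ee_rot: [[0.984, 0.178, 0.008], [0.178, -0.984, -0.005], [0.007, 0.007, -1.0]]
ft_force: [0.2, 0.7, -3.9]
grip_width: 0.0545
```

play_rows([
  {"offset":[0,-0.005,-0.003],"spin":0},
  {"offset":[0,-0.01,-0.003],"spin":0},
  {"offset":[0,-0.015,-0.003],"spin":0},
  {"offset":[0,-0.015,-0.003],"spin":0},
])

```text
t: 21.73
position: [0.5423, 0.1597, 0.0637]
ee_rot: [[0.984, 0.179, 0.007], [0.179, -0.984, -0.009], [0.005, 0.01, -1.0]]
ft_force: [0.3, -6.7, -3.0]
grip_width: 0.054
```

```bash
python3 -c "
from h import *
s=ctrl.state();print(s['position'],s['ee_rot'].round(3).tolist(),s['ft_force'],s['ft_torque'],inneck(s['position']))
"
```

```text
[0.54226134 0.15974041 0.06374143] [[0.984, 0.179, 0.007], [0.179, -0.984, -0.009], [0.005, 0.01, -1.0]] [ 0.29099254 -6.66447073 -3.0327836 ] [-0.97661911 -0.01436737  0.12851198] [-0.00244442 -0.12573516 -0.02125857]
```

play_rows([
  {"offset":[0.003,-0.006,0.003],"spin":0},
  {"offset":[0.005,-0.006,0.006],"spin":0},
  {"offset":[0.005,-0.006,0.008],"spin":0},
  {"offset":[0.005,-0.006,0.008],"spin":0},
])

```text
t: 22.07
position: [0.5437, 0.1599, 0.062]
ee_rot: [[0.984, 0.181, 0.008], [0.181, -0.983, -0.013], [0.005, 0.014, -1.0]]
ft_force: [-0.2, -6.3, 0.3]
grip_width: 0.0538
```

play_rows([
  {"offset":[0,0,0],"spin":0},
  {"offset":[0,0,0],"spin":0},
  {"offset":[0,0,0],"spin":0},
  {"offset":[0,0,0],"spin":0},
  {"offset":[0,0,0],"spin":0},
], grip=0)

```text
t: 22.48
position: [0.544, 0.1603, 0.0623]
ee_rot: [[0.984, 0.181, 0.008], [0.181, -0.983, -0.012], [0.006, 0.014, -1.0]]
ft_force: [0.0, 0.2, 0.4]
grip_width: 0.0852
```

play_rows([
  {"offset":[0,0,-0.04],"spin":0},
  {"offset":[0,0,-0.12],"spin":0},
  {"offset":[0,0,-0.22],"spin":0},
  {"offset":[0,0,-0.32],"spin":0},
  {"offset":[0,0,-0.35],"spin":0},
])

```text
t: 22.9
position: [0.5458, 0.1624, 0.172]
ee_rot: [[0.983, 0.181, 0.017], [0.181, -0.983, -0.01], [0.014, 0.013, -1.0]]
ft_force: [0.9, 0.4, 0.5]
grip_width: 0.0854
```

play_rows([
  {"offset":[0,0.07,-0.05],"spin":0},
  {"offset":[0,0.15,-0.1],"spin":0},
  {"offset":[0,0.2,-0.13],"spin":0},
  {"offset":[0,0.2,-0.13],"spin":0},
  {"offset":[0,0.2,-0.13],"spin":0},
])

```text
t: 23.32
position: [0.556, 0.1036, 0.2116]
ee_rot: [[0.984, 0.179, 0.017], [0.179, -0.984, -0.01], [0.015, 0.013, -1.0]]
ft_force: [0.7, 0.2, 0.2]
grip_width: 0.0855
```

```bash
python3 -c "
from h import *
s=ctrl.state();print(s['position'],s['ee_rot'].round(3).tolist(),inneck(s['position']))
c,im=snap('wrist','w11'); np.save('c11.npy',c,allow_pickle=True)
d=seg('wrist','reducer_c')[0]; p0=neck([0,-.139,0])
p,f=fitpose(c,d['mask'],'red',(p0[0],p0[1],10),.085); print(d['score'],p,f,inneck([p[0],p[1],.085]))
cv2.imwrite('pics/w11c.png',im[0:440,120:520])
# small pipe: (.578,-.3466,-22.42)
print(go([.578,-.3466,.19],-22.4))"
```

```text
[0.55597807 0.10364824 0.21163055] [[0.984, 0.179, 0.017], [0.179, -0.984, -0.01], [0.015, 0.013, -1.0]] [ 0.00135379 -0.18335508  0.12663055]
0.59 [0.54546251 0.14732664 9.65731453] 0.014272822266552687 [-0.00144082 -0.1385157   0.        ]
[[-0.1979, 1.4918, 0.0842], 'heading', np.float64(10.43), 'spin', np.float64(0.3648)]
```

View pics/w11c.png

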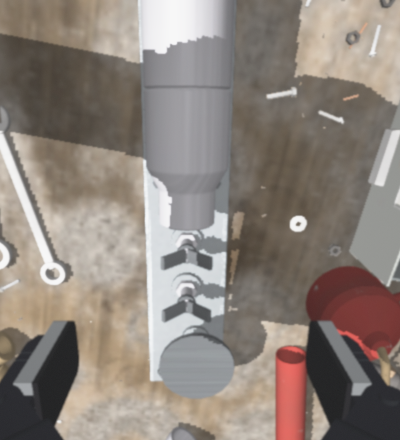

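play_rows([
  {"offset":[-0.017,0.124,0.007],"spin":0},
  {"offset":[-0.034,0.25,0.014],"spin":0},
  {"offset":[-0.05,0.373,0.021],"spin":0},
  {"offset":[-0.066,0.49,0.028],"spin":0},
  {"offset":[-0.066,0.497,0.028],"spin":0},
])

```text
t: 23.83
position: [0.5623, -0.0504, 0.202]
ee_rot: [[0.984, 0.178, 0.012], [0.178, -0.984, -0.013], [0.009, 0.015, -1.0]]
ft_force: [0.9, 0.6, -0.4]
grip_width: 0.0854
```

play_rows([
  {"offset":[-0.017,0.124,0.007],"spin":0},
  {"offset":[-0.034,0.25,0.014],"spin":0},
  {"offset":[-0.05,0.373,0.021],"spin":0},
  {"offset":[-0.066,0.49,0.028],"spin":0},
  {"offset":[-0.066,0.497,0.028],"spin":0},
])

```text
t: 24.25
position: [0.5695, -0.2056, 0.1937]
ee_rot: [[0.985, 0.174, 0.01], [0.174, -0.985, -0.016], [0.007, 0.017, -1.0]]
ft_force: [1.8, 0.7, 0.7]
grip_width: 0.0854
```

play_rows([
  {"offset":[-0.017,0.124,0.007],"spin":0},
  {"offset":[-0.034,0.25,0.014],"spin":0},
  {"offset":[-0.05,0.373,0.021],"spin":0},
  {"offset":[-0.066,0.49,0.028],"spin":0},
  {"offset":[-0.066,0.497,0.028],"spin":0},
], grip=70)

```text
t: 24.67
position: [0.5762, -0.3611, 0.1854]
ee_rot: [[0.985, 0.171, 0.008], [0.171, -0.985, -0.018], [0.005, 0.019, -1.0]]
ft_force: [-0.3, 0.2, -0.0]
grip_width: 0.0618
```

play_rows([
  {"offset":[0,0,0],"spin":0.075},
  {"offset":[0,0,0],"spin":0.15},
  {"offset":[0,0,0],"spin":0.225},
  {"offset":[0,0,0],"spin":0.3},
  {"offset":[0,0,0],"spin":0.365},
])

```text
t: 25.08
position: [0.5766, -0.3587, 0.1841]
ee_rot: [[0.919, -0.395, 0.007], [-0.395, -0.919, -0.016], [0.013, 0.012, -1.0]]
ft_force: [-0.1, 0.5, 1.0]
grip_width: 0.0621
```

play_rows([
  {"offset":[0,0,0],"spin":0},
  {"offset":[0,0,0],"spin":0},
])

```text
t: 25.25
position: [0.577, -0.3564, 0.183]
ee_rot: [[0.92, -0.391, 0.006], [-0.391, -0.92, -0.013], [0.01, 0.01, -1.0]]
ft_force: [-0.4, -0.6, -0.0]
grip_width: 0.062
```

```bash
python3 -c "
from h import *
s=ctrl.state();print(s['position'],s['ee_rot'].round(3).tolist(),s['grip_width'])
print(go([.575,-.354,.05],-22.4))
c,im=snap('wrist','w12')
for q,k,p0 in (('small_pipe_c','small',(.578,-.3466,-22)),('elbow_c','elb',(.5994,-.218,-26.7))):
    d=seg('wrist',q)[0]
    p,f=fitpose(c,d['mask'],k,p0,.021); print(q,d['score'],d['position'],p,f)
"
```

```text
[ 0.57695512 -0.35639984  0.18295529] [[0.92, -0.391, 0.006], [-0.391, -0.92, -0.013], [0.01, 0.01, -1.0]] 0.06202913373430791
[[-0.0138, -0.0093, 0.443], 'heading', np.float64(-23.03), 'spin', np.float64(-0.007)]
small_pipe_c 0.96 [304.9, 192.3] [  0.57761281  -0.34671755 -22.95443697] 0.019586293519645137
elbow_c 0.68 [274.0, 32.9] [  0.59983398  -0.21738105 -27.7205244 ] 0.015376833586241756
```

play_rows([
  {"offset":[-0.005,-0.004,0.1],"spin":0},
  {"offset":[-0.012,-0.007,0.21],"spin":0},
  {"offset":[-0.013,-0.008,0.32],"spin":0},
  {"offset":[-0.013,-0.009,0.41],"spin":0},
  {"offset":[-0.013,-0.009,0.43],"spin":0},
])

```text
t: 25.82
position: [0.572, -0.3531, 0.0493]
ee_rot: [[0.92, -0.392, -0.001], [-0.392, -0.92, -0.009], [0.002, 0.009, -1.0]]
ft_force: [-1.0, 0.5, -0.1]
grip_width: 0.062
```

```bash
python3 -c "
from h import *
s=ctrl.state();print(s['position'],s['ee_rot'].round(3).tolist(),s['grip_width'])
print(go([.5746,-.354,.004],-22.7))"
```

```text
[ 0.57201554 -0.35311913  0.04930233] [[0.92, -0.392, -0.001], [-0.392, -0.92, -0.009], [0.002, 0.009, -1.0]] 0.06197825265402081
[[0.0087, -0.002, 0.151], 'heading', np.float64(-23.05), 'spin', np.float64(-0.0039)]
```

play_rows([
  {"offset":[0.005,-0.002,0.05],"spin":0},
  {"offset":[0.009,-0.002,0.1],"spin":0},
  {"offset":[0.009,-0.002,0.14],"spin":0},
  {"offset":[0.009,-0.002,0.148],"spin":0},
  {"offset":[0.009,-0.002,0.148],"spin":0},
])

```text
t: 26.23
position: [0.5746, -0.3539, 0.0047]
ee_rot: [[0.92, -0.391, -0.002], [-0.391, -0.92, -0.009], [0.002, 0.009, -1.0]]
ft_force: [0.1, -0.0, -0.2]
grip_width: 0.062
```

play_rows([
  {"offset":[0,0,0],"spin":0},
  {"offset":[0,0,0],"spin":0},
  {"offset":[0,0,0],"spin":0},
  {"offset":[0,0,0],"spin":0},
  {"offset":[0,0,0],"spin":0},
], grip=255, newtons=50)

```text
t: 26.65
position: [0.576, -0.3551, 0.0101]
ee_rot: [[0.92, -0.391, 0.002], [-0.391, -0.92, -0.012], [0.007, 0.01, -1.0]]
ft_force: [-3.4, 2.7, 19.1]
grip_width: 0.0206
```

play_rows([
  {"offset":[0,0,0],"spin":0},
  {"offset":[0,0,0],"spin":0},
  {"offset":[0,0,0],"spin":0},
])

```text
t: 26.9
position: [0.5761, -0.3552, 0.0105]
ee_rot: [[0.92, -0.391, 0.003], [-0.391, -0.92, -0.013], [0.008, 0.011, -1.0]]
ft_force: [-0.4, 0.5, -1.8]
grip_width: 0.0201
```

```bash
python3 -c "
from h import *
s=ctrl.state();print(s['position'],s['ee_rot'].round(3).tolist(),s['grip_width'],s['ft_force'])
c,im=snap('wrist','w13')
d=seg('wrist','small_pipe_c')[0]
p,f=fitpose(c,d['mask'],'small',(.5776,-.3467,-23),.021); print(d['score'],p,f)
d=s['position'][:2]-p[:2]; t=np.radians(p[2]); print('along',d@[-np.sin(t),np.cos(t)],'lat',d@[np.cos(t),np.sin(t)])
"
```

```text
[ 0.57613576 -0.35521972  0.01045168] [[0.92, -0.391, 0.003], [-0.391, -0.92, -0.013], [0.008, 0.011, -1.0]] 0.020077566205430275 [-0.379188    0.51491384 -1.83429614]
0.55 [  0.57792631  -0.34707765 -22.79794945] 0.16915889867080958
along -0.008199800621033067 lat 0.00150424230206413
```

```bash
python3 -c "
from h import *
im=cv2.imread('pics/w13.png'); c,i2=snap('scene','s13'); q=proj(c,[[.577,-.355,.05]])[0].astype(int); print(q)
b=cv2.resize(i2[q[1]-75:q[1]+75,q[0]-75:q[0]+75],(400,400),interpolation=cv2.INTER_CUBIC)
cv2.imwrite('pics/w13c.png',np.hstack([cv2.resize(im[180:480,120:520],(533,400)),b])[:,:800])
"
```

```text
[456 291]
```

View pics/w13c.png

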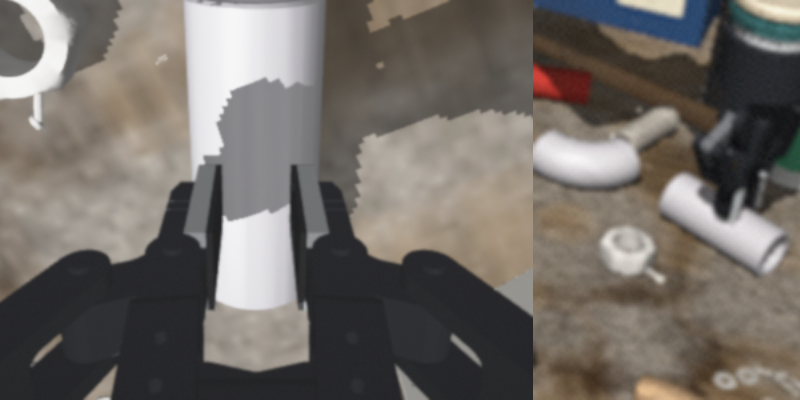

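play_rows([
  {"offset":[0,0,0],"spin":0},
  {"offset":[0,0,0],"spin":0},
  {"offset":[0,0,0],"spin":0},
  {"offset":[0,0,0],"spin":0},
  {"offset":[0,0,0],"spin":0},
], grip=60)

```text
t: 27.47
position: [0.576, -0.3551, 0.0098]
ee_rot: [[0.92, -0.391, 0.002], [-0.391, -0.92, -0.012], [0.006, 0.01, -1.0]]
ft_force: [-0.6, -0.8, -0.0]
grip_width: 0.0651
```

play_rows([
  {"offset":[0,0,0.02],"spin":0},
  {"offset":[0,0,0.04],"spin":0},
  {"offset":[0,0,0.05],"spin":0},
  {"offset":[0,0,0.05],"spin":0},
])

```text
t: 27.8
position: [0.5751, -0.3546, -0.0067]
ee_rot: [[0.92, -0.391, -0.0], [-0.391, -0.92, -0.01], [0.004, 0.01, -1.0]]
ft_force: [-0.8, -0.1, 0.4]
grip_width: 0.0655
```

play_rows([
  {"offset":[0,0,0.01],"spin":0},
  {"offset":[0,0,0.02],"spin":0},
  {"offset":[0,0,0.02],"spin":0},
])

```text
t: 28.05
position: [0.5746, -0.3543, -0.0136]
ee_rot: [[0.92, -0.391, -0.002], [-0.391, -0.92, -0.009], [0.002, 0.009, -1.0]]
ft_force: [-0.6, -0.1, -0.7]
grip_width: 0.0654
```

play_rows([
  {"offset":[0,0,0.01],"spin":0},
  {"offset":[0,0,0.018],"spin":0},
  {"offset":[0,0,0.018],"spin":0},
])

```text
t: 28.3
position: [0.5742, -0.3541, -0.0196]
ee_rot: [[0.92, -0.391, -0.002], [-0.391, -0.92, -0.009], [0.001, 0.009, -1.0]]
ft_force: [0.8, -0.1, -0.1]
grip_width: 0.0654
```

play_rows([
  {"offset":[0,0,0.006],"spin":0},
  {"offset":[0,0,0.012],"spin":0},
  {"offset":[0,0,0.012],"spin":0},
])

```text
t: 28.55
position: [0.574, -0.354, -0.0236]
ee_rot: [[0.92, -0.391, -0.003], [-0.391, -0.92, -0.008], [0.001, 0.009, -1.0]]
ft_force: [0.0, 0.3, -0.1]
grip_width: 0.065
```

play_rows([
  {"offset":[0,0,0],"spin":0},
  {"offset":[0,0,0],"spin":0},
  {"offset":[0,0,0],"spin":0},
  {"offset":[0,0,0],"spin":0},
  {"offset":[0,0,0],"spin":0},
], grip=255, newtons=50)

```text
t: 28.97
position: [0.5743, -0.3542, -0.0232]
ee_rot: [[0.92, -0.391, -0.002], [-0.391, -0.92, -0.009], [0.002, 0.009, -1.0]]
ft_force: [0.4, 0.1, 2.4]
grip_width: 0.0413
```

play_rows([
  {"offset":[0,0,0],"spin":0},
  {"offset":[0,0,0],"spin":0},
])

```text
t: 29.13
position: [0.5743, -0.3542, -0.0232]
ee_rot: [[0.92, -0.391, -0.002], [-0.391, -0.92, -0.009], [0.002, 0.009, -1.0]]
ft_force: [0.6, 0.4, 0.9]
grip_width: 0.0416
```

```bash
python3 -c "
from h import *
s=ctrl.state();print(s['position'],s['ee_rot'].round(3).tolist(),s['grip_width'],s['ft_force'])
c,im=snap('wrist','w14')
d=seg('wrist','small_pipe_c')[0]; p=np.array([.5777,-.3469,-22.8])
d=s['position'][:2]-p[:2]; t=np.radians(p[2]); print('along',d@[-np.sin(t),np.cos(t)],'lat',d@[np.cos(t),np.sin(t)])
"
```

```text
[ 0.57434549 -0.35421318 -0.02319835] [[0.92, -0.391, -0.002], [-0.391, -0.92, -0.009], [0.002, 0.009, -1.0]] 0.041581999929124105 [0.59924528 0.3565566  0.88523269]
along -0.008041678912589867 lat -0.00025843161088601765
```

play_rows([
  {"offset":[0,0,-0.06],"spin":0},
  {"offset":[0,0,-0.18],"spin":0},
  {"offset":[0,0,-0.31],"spin":0},
  {"offset":[0,0,-0.44],"spin":0},
  {"offset":[0,0,-0.5],"spin":0},
])

```text
t: 29.65
position: [0.5763, -0.354, 0.1317]
ee_rot: [[0.92, -0.391, 0.003], [-0.391, -0.92, -0.013], [0.008, 0.011, -1.0]]
ft_force: [1.4, -0.3, -1.8]
grip_width: 0.0414
```

play_rows([
  {"offset":[0,0,-0.08],"spin":-0.075},
  {"offset":[0,0,-0.08],"spin":-0.15},
  {"offset":[0,0,-0.08],"spin":-0.225},
  {"offset":[0,0,-0.08],"spin":-0.3},
  {"offset":[0,0,-0.08],"spin":-0.364},
])

```text
t: 30.07
position: [0.5754, -0.3532, 0.1549]
ee_rot: [[0.985, 0.175, 0.001], [0.175, -0.985, -0.012], [-0.001, 0.012, -1.0]]
ft_force: [-0.7, 0.2, -3.2]
grip_width: 0.0412
```

play_rows([
  {"offset":[0.015,-0.12,0],"spin":0},
  {"offset":[0.03,-0.24,0],"spin":0},
  {"offset":[0.045,-0.35,0],"spin":0},
  {"offset":[0.063,-0.42,0],"spin":0},
  {"offset":[0.063,-0.428,0],"spin":0},
])

```text
t: 30.48
position: [0.5704, -0.2182, 0.1525]
ee_rot: [[0.984, 0.178, -0.001], [0.178, -0.984, -0.007], [-0.002, 0.007, -1.0]]
ft_force: [0.0, -0.3, -2.9]
grip_width: 0.0414
```

play_rows([
  {"offset":[0.015,-0.12,0],"spin":0},
  {"offset":[0.03,-0.24,0],"spin":0},
  {"offset":[0.045,-0.35,0],"spin":0},
  {"offset":[0.063,-0.42,0],"spin":0},
  {"offset":[0.063,-0.428,0],"spin":0},
])

```text
t: 30.9
position: [0.5653, -0.0846, 0.151]
ee_rot: [[0.983, 0.181, -0.003], [0.181, -0.983, -0.005], [-0.004, 0.004, -1.0]]
ft_force: [-0.2, -0.5, -2.9]
grip_width: 0.0411
```

play_rows([
  {"offset":[0.015,-0.12,0],"spin":0},
  {"offset":[0.03,-0.24,0],"spin":0},
  {"offset":[0.045,-0.33,0],"spin":0},
  {"offset":[0.06,-0.38,0],"spin":0},
  {"offset":[0.06,-0.38,0],"spin":0},
])

```text
t: 31.32
position: [0.5622, 0.0332, 0.1501]
ee_rot: [[0.983, 0.184, -0.003], [0.184, -0.983, -0.003], [-0.004, 0.003, -1.0]]
ft_force: [0.5, -0.3, -1.8]
grip_width: 0.0415
```

```bash
python3 -c "
from h import *
s=ctrl.state();print(s['position'],s['ee_rot'].round(3).tolist(),s['ft_force'],inneck(s['position']))
print(go(neck([-.0015,-.2525,-.04]),9.7))"
```

```text
[0.5622498  0.0331664  0.15007502] [[0.983, 0.184, -0.003], [0.184, -0.983, -0.003], [-0.004, 0.003, -1.0]] [ 0.52181703 -0.31594674 -1.83231835] [-0.00467189 -0.25385837  0.06507502]
[[0.012, -0.0053, 0.3502], 'heading', np.float64(10.59), 'spin', np.float64(0.0099)]
```

play_rows([
  {"offset":[0.004,-0.002,0.08],"spin":0.003},
  {"offset":[0.009,-0.004,0.17],"spin":0.006},
  {"offset":[0.012,-0.004,0.25],"spin":0.009},
  {"offset":[0.014,-0.004,0.32],"spin":0.01},
  {"offset":[0.014,-0.004,0.335],"spin":0.01},
])

```text
t: 31.73
position: [0.563, 0.0332, 0.0457]
ee_rot: [[0.986, 0.168, -0.011], [0.168, -0.986, -0.004], [-0.012, 0.002, -1.0]]
ft_force: [-0.7, -0.3, -2.6]
grip_width: 0.0415
```

```bash
python3 -c "
from h import *
s=ctrl.state();print(s['position'],s['ee_rot'].round(3).tolist(),s['ft_force'],inneck(s['position']))
print(go(neck([-.0015,-.2525,-.044]),9.7))"
```

```text
[0.5630285  0.03321305 0.04568471] [[0.986, 0.168, -0.011], [0.168, -0.986, -0.004], [-0.012, 0.002, -1.0]] [-0.66426445 -0.33672582 -2.59876522] [-0.00389687 -0.25394725 -0.03931529]
[[0.0081, -0.0049, 0.0155], 'heading', np.float64(9.65), 'spin', np.float64(-0.0006)]
```

play_rows([
  {"offset":[0.007,-0.002,0.006],"spin":0},
  {"offset":[0.008,-0.004,0.013],"spin":0},
  {"offset":[0.008,-0.004,0.013],"spin":0},
])

```text
t: 31.98
position: [0.566, 0.0342, 0.0422]
ee_rot: [[0.986, 0.167, -0.01], [0.167, -0.986, -0.004], [-0.01, 0.003, -1.0]]
ft_force: [0.1, 0.5, -1.7]
grip_width: 0.0412
```

play_rows([
  {"offset":[0,-0.008,0],"spin":0},
  {"offset":[0,-0.016,0],"spin":0},
  {"offset":[0,-0.022,0],"spin":0},
  {"offset":[0,-0.025,0],"spin":0},
  {"offset":[0,-0.025,0],"spin":0},
])

```text
t: 32.4
position: [0.5649, 0.042, 0.0427]
ee_rot: [[0.986, 0.168, -0.009], [0.168, -0.986, -0.004], [-0.01, 0.003, -1.0]]
ft_force: [-1.1, 0.7, -2.1]
grip_width: 0.0411
```

play_rows([
  {"offset":[0,-0.006,-0.002],"spin":0},
  {"offset":[0,-0.012,-0.002],"spin":0},
  {"offset":[0,-0.016,-0.002],"spin":0},
  {"offset":[0,-0.016,-0.002],"spin":0},
])

```text
t: 32.73
position: [0.5649, 0.043, 0.0435]
ee_rot: [[0.985, 0.171, -0.008], [0.171, -0.985, -0.011], [-0.009, 0.01, -1.0]]
ft_force: [0.8, -10.8, -2.8]
grip_width: 0.0413
```

```bash
python3 -c "
from h import *
s=ctrl.state();print(s['position'],s['ee_rot'].round(3).tolist(),s['ft_force'],inneck(s['position']))"
```

```text
[0.56488684 0.04299194 0.04347186] [[0.985, 0.171, -0.008], [0.171, -0.985, -0.011], [-0.009, 0.01, -1.0]] [  0.75727917 -10.75737149  -2.80105991] [-0.00037355 -0.24463778 -0.04152814]
```

play_rows([
  {"offset":[0,-0.004,0.004],"spin":0},
  {"offset":[0,-0.004,0.008],"spin":0},
  {"offset":[0,-0.004,0.011],"spin":0},
  {"offset":[0,-0.004,0.011],"spin":0},
])

```text
t: 33.07
position: [0.5652, 0.0429, 0.0418]
ee_rot: [[0.985, 0.172, -0.006], [0.172, -0.985, -0.014], [-0.008, 0.013, -1.0]]
ft_force: [-1.6, -6.0, 7.5]
grip_width: 0.0412
```

play_rows([
  {"offset":[0,-0.004,0.002],"spin":0},
  {"offset":[0,-0.006,0.003],"spin":0},
  {"offset":[0,-0.006,0.003],"spin":0},
])

```text
t: 33.32
position: [0.5653, 0.0428, 0.0419]
ee_rot: [[0.985, 0.173, -0.005], [0.173, -0.985, -0.017], [-0.008, 0.016, -1.0]]
ft_force: [-1.8, -6.0, 3.8]
grip_width: 0.0411
```

play_rows([
  {"offset":[0,0,0],"spin":0},
  {"offset":[0,0,0],"spin":0},
  {"offset":[0,0,0],"spin":0},
  {"offset":[0,0,0],"spin":0},
  {"offset":[0,0,0],"spin":0},
], grip=40)

```text
t: 33.73
position: [0.5653, 0.0433, 0.0418]
ee_rot: [[0.985, 0.173, -0.005], [0.173, -0.985, -0.017], [-0.008, 0.016, -1.0]]
ft_force: [-1.4, -0.4, 0.4]
grip_width: 0.0721
```

play_rows([
  {"offset":[0,0,-0.04],"spin":0},
  {"offset":[0,0,-0.12],"spin":0},
  {"offset":[0,0,-0.24],"spin":0},
  {"offset":[0,0,-0.35],"spin":0},
  {"offset":[0,0,-0.38],"spin":0},
])

```text
t: 34.15
position: [0.5691, 0.0455, 0.1611]
ee_rot: [[0.985, 0.173, 0.004], [0.173, -0.985, -0.017], [0.001, 0.017, -1.0]]
ft_force: [0.7, -0.6, 0.9]
grip_width: 0.0717
```

play_rows([
  {"offset":[0,0.07,-0.1],"spin":0},
  {"offset":[0,0.15,-0.2],"spin":0},
  {"offset":[0,0.15,-0.22],"spin":0},
  {"offset":[0,0.15,-0.22],"spin":0},
  {"offset":[0,0.15,-0.22],"spin":0},
])

```text
t: 34.57
position: [0.576, 0.0027, 0.2271]
ee_rot: [[0.985, 0.173, 0.003], [0.173, -0.985, -0.016], [0.0, 0.016, -1.0]]
ft_force: [0.4, -0.4, -0.8]
grip_width: 0.0722
```

```bash
python3 -c "
from h import *
s=ctrl.state();print(s['position'],s['ee_rot'].round(3).tolist(),inneck(s['position']))
c,im=snap('wrist','w15'); np.save('c15.npy',c,allow_pickle=True)
for q,k,y in (('small_pipe_c','small',-.2365),('reducer_c','red',-.1385)):
    d=seg('wrist',q)[0]; p0=neck([0,y,0])
    p,f=fitpose(c,d['mask'],k,(p0[0],p0[1],10),.085); print(q,d['score'],p,f,inneck([p[0],p[1],.085]))
m=seg('wrist','rest_top')[0]['mask'].astype(np.uint8)
e=cv2.fitEllipse(max(cv2.findContours(m,0,1)[0],key=len)); r=hit(c,e[0],.064)[0]; print('rest',r,inneck(r))
print(go([.5998,-.2174,.19],-27.5+45-180))"
```

```text
[0.57599696 0.00273144 0.22712679] [[0.985, 0.173, 0.003], [0.173, -0.985, -0.016], [0.0, 0.016, -1.0]] [ 0.00359839 -0.2862138   0.14212679]
small_pipe_c 0.9 [0.56220961 0.05127869 9.68674983] 0.021505040731608305 [-0.00157565 -0.23601265  0.        ]
reducer_c 0.7 [0.545317   0.14909765 9.48289696] 0.02488634765899611 [-0.00127751 -0.13674624  0.        ]
rest [ 0.58893216 -0.04435343  0.064     ] [ 0.00818632 -0.33482713 -0.021     ]
[[-0.0476, 0.7361, 0.1315], 'heading', np.float64(10.03), 'spin', np.float64(-0.083)]
```

play_rows([
  {"offset":[-0.006,0.1,0.015],"spin":0},
  {"offset":[-0.012,0.2,0.03],"spin":0},
  {"offset":[-0.018,0.3,0.045],"spin":0},
  {"offset":[-0.024,0.368,0.06],"spin":0},
  {"offset":[-0.024,0.368,0.06],"spin":0},
], grip=75)

```text
t: 35.18
position: [0.587, -0.1105, 0.2072]
ee_rot: [[0.985, 0.171, -0.003], [0.171, -0.985, -0.017], [-0.006, 0.017, -1.0]]
ft_force: [0.2, 0.4, -0.6]
grip_width: 0.0601
```

play_rows([
  {"offset":[-0.006,0.1,0.015],"spin":-0.04},
  {"offset":[-0.012,0.2,0.03],"spin":-0.083},
  {"offset":[-0.018,0.3,0.045],"spin":-0.083},
  {"offset":[-0.024,0.36,0.06],"spin":-0.083},
  {"offset":[-0.024,0.36,0.06],"spin":-0.083},
])

```text
t: 35.6
position: [0.5979, -0.2209, 0.1888]
ee_rot: [[0.955, 0.296, -0.006], [0.296, -0.955, -0.018], [-0.011, 0.015, -1.0]]
ft_force: [-0.2, 0.2, 0.3]
grip_width: 0.0601
```

play_rows([
  {"offset":[0,0,0],"spin":0},
  {"offset":[0,0,0],"spin":0},
])

```text
t: 35.77
position: [0.5975, -0.2195, 0.1878]
ee_rot: [[0.955, 0.296, -0.008], [0.296, -0.955, -0.016], [-0.012, 0.013, -1.0]]
ft_force: [-0.4, 0.5, 0.0]
grip_width: 0.0604
```

```bash
python3 -c "
from h import *
s=ctrl.state();print(s['position'],s['ee_rot'].round(3).tolist(),s['grip_width'],s['joints'].round(0))
c,im=snap('wrist','w16')
d=seg('wrist','elbow_c')[0]
p,f=fitpose(c,d['mask'],'elb',(.5997,-.2176,-27.2),.021); print(d['score'],p,f)
print(go([p[0],p[1],.05],p[2]+45))
"
```

```text
[ 0.59747008 -0.21952976  0.18780289] [[0.955, 0.296, -0.008], [0.296, -0.955, -0.016], [-0.012, 0.013, -1.0]] 0.06040619919143919 [-26.  22.  80.  -1.  79. -43.]
0.64 [  0.59961229  -0.21865498 -26.36327729] 0.022658117800478106
[[0.0114, -0.0064, 0.462], 'heading', np.float64(17.27), 'spin', np.float64(-0.0152)]
```

play_rows([
  {"offset":[0.005,-0.003,0.1],"spin":-0.008},
  {"offset":[0.01,-0.006,0.21],"spin":-0.008},
  {"offset":[0.013,-0.006,0.32],"spin":-0.008},
  {"offset":[0.017,-0.006,0.41],"spin":-0.008},
  {"offset":[0.017,-0.006,0.43],"spin":-0.008},
])

```text
t: 36.28
position: [0.5982, -0.2151, 0.0551]
ee_rot: [[0.95, 0.31, -0.014], [0.31, -0.951, -0.012], [-0.017, 0.007, -1.0]]
ft_force: [-1.0, 0.2, -0.2]
grip_width: 0.0604
```

```bash
python3 -c "
from h import *
s=ctrl.state();print(s['position'],s['ee_rot'].round(3).tolist())
print(go([.5997,-.2180,-.0225],18))"
```

```text
[ 0.59822555 -0.21506119  0.05513242] [[0.95, 0.31, -0.014], [0.31, -0.951, -0.012], [-0.017, 0.007, -1.0]]
[[0.0061, 0.0089, 0.2588], 'heading', np.float64(18.08), 'spin', np.float64(0.0009)]
```

play_rows([
  {"offset":[0.004,0.005,0.07],"spin":0},
  {"offset":[0.007,0.009,0.14],"spin":0},
  {"offset":[0.008,0.009,0.2],"spin":0},
  {"offset":[0.008,0.009,0.235],"spin":0},
  {"offset":[0.008,0.009,0.24],"spin":0},
])

```text
t: 36.7
position: [0.5996, -0.2167, -0.0179]
ee_rot: [[0.95, 0.311, -0.016], [0.311, -0.95, -0.011], [-0.019, 0.005, -1.0]]
ft_force: [0.4, 0.4, 0.7]
grip_width: 0.06
```

play_rows([
  {"offset":[0,0,0.009],"spin":0},
  {"offset":[0,0,0.018],"spin":0},
  {"offset":[0,0,0.018],"spin":0},
])

```text
t: 36.95
position: [0.6002, -0.2169, -0.0224]
ee_rot: [[0.95, 0.311, -0.015], [0.311, -0.95, -0.012], [-0.018, 0.007, -1.0]]
ft_force: [0.6, 0.5, 0.9]
grip_width: 0.0601
```

play_rows([
  {"offset":[0,0,0],"spin":0},
  {"offset":[0,0,0],"spin":0},
  {"offset":[0,0,0],"spin":0},
  {"offset":[0,0,0],"spin":0},
  {"offset":[0,0,0],"spin":0},
], grip=255, newtons=50)

```text
t: 37.37
position: [0.6007, -0.2175, -0.0208]
ee_rot: [[0.95, 0.311, -0.013], [0.311, -0.95, -0.013], [-0.017, 0.008, -1.0]]
ft_force: [-1.1, -0.1, 5.5]
grip_width: 0.0435
```

play_rows([
  {"offset":[0,0,0],"spin":0},
  {"offset":[0,0,0],"spin":0},
])

```text
t: 37.53
position: [0.6007, -0.2175, -0.0208]
ee_rot: [[0.95, 0.311, -0.013], [0.311, -0.95, -0.013], [-0.016, 0.008, -1.0]]
ft_force: [1.0, -0.7, -2.8]
grip_width: 0.0431
```

```bash
python3 -c "
from h import *
s=ctrl.state();print(s['position'],s['ee_rot'].round(4).tolist(),s['grip_width'],s['ft_force'])
c,im=snap('wrist','w17')
d=seg('wrist','elbow_c')[0]
p,f=fitpose(c,d['mask'],'elb',(.5997,-.2180,-27),.021); print(d['score'],p,f)
"
```

```text
[ 0.60070638 -0.21752094 -0.02075558] [[0.9502, 0.3112, -0.013], [0.3111, -0.9503, -0.013], [-0.0164, 0.0083, -0.9998]] 0.04309963506297627 [ 0.95724529 -0.6814003  -2.83945846]
0.59 [  0.59967185  -0.21828754 -26.46512962] 0.05216096878991783
```

play_rows([
  {"offset":[0,0,-0.06],"spin":0},
  {"offset":[0,0,-0.18],"spin":0},
  {"offset":[0,0,-0.31],"spin":0},
  {"offset":[0,0,-0.44],"spin":0},
  {"offset":[0,0,-0.5],"spin":0},
])

```text
t: 38.05
position: [0.605, -0.2163, 0.1339]
ee_rot: [[0.95, 0.311, -0.007], [0.311, -0.95, -0.016], [-0.011, 0.013, -1.0]]
ft_force: [1.1, -0.9, -3.1]
grip_width: 0.0431
```

play_rows([
  {"offset":[0.025,-0.09,-0.04],"spin":0},
  {"offset":[0.05,-0.18,-0.08],"spin":0},
  {"offset":[0.075,-0.26,-0.08],"spin":0},
  {"offset":[0.08,-0.28,-0.08],"spin":0},
  {"offset":[0.08,-0.28,-0.08],"spin":0},
])

```text
t: 38.47
position: [0.601, -0.1264, 0.156]
ee_rot: [[0.949, 0.314, -0.008], [0.314, -0.949, -0.015], [-0.013, 0.011, -1.0]]
ft_force: [-1.2, 0.5, -2.8]
grip_width: 0.0432
```

play_rows([
  {"offset":[0.025,-0.09,0],"spin":0},
  {"offset":[0.05,-0.18,0],"spin":0},
  {"offset":[0.075,-0.26,0],"spin":0},
  {"offset":[0.078,-0.27,0],"spin":0},
  {"offset":[0.078,-0.27,0],"spin":0},
])

```text
t: 38.88
position: [0.5974, -0.0417, 0.1539]
ee_rot: [[0.949, 0.316, -0.01], [0.316, -0.949, -0.015], [-0.014, 0.011, -1.0]]
ft_force: [0.6, -1.0, -2.6]
grip_width: 0.0431
```

play_rows([
  {"offset":[0,0,0],"spin":-0.07},
  {"offset":[0,0,0],"spin":-0.14},
  {"offset":[0,0,0],"spin":-0.203},
  {"offset":[0,0,0],"spin":-0.203},
])

```text
t: 39.22
position: [0.5975, -0.0439, 0.1532]
ee_rot: [[0.802, 0.597, -0.011], [0.597, -0.802, -0.016], [-0.018, 0.007, -1.0]]
ft_force: [0.5, 0.4, -2.8]
grip_width: 0.0429
```

play_rows([
  {"offset":[0,0,0],"spin":-0.07},
  {"offset":[0,0,0],"spin":-0.14},
  {"offset":[0,0,0],"spin":-0.203},
  {"offset":[0,0,0],"spin":-0.203},
])

```text
t: 39.55
position: [0.5976, -0.0454, 0.1529]
ee_rot: [[0.576, 0.817, -0.011], [0.817, -0.576, -0.017], [-0.021, 0.001, -1.0]]
ft_force: [0.8, -0.1, -2.6]
grip_width: 0.0429
```

```bash
python3 -c "
from h import *
s=ctrl.state();print(s['position'],s['ee_rot'].round(4).tolist(),s['grip_width'],s['ft_force'])
print(go([.5925,-.0397,.052],54.7))
"
```

```text
[ 0.59757608 -0.045444    0.15285582] [[0.5759, 0.8174, -0.0112], [0.8173, -0.576, -0.0172], [-0.0205, 0.0008, -0.9998]] 0.042916490004731016 [ 0.8181387  -0.13672366 -2.63372657]
[[0.0128, -0.0251, 0.336], 'heading', np.float64(54.83), 'spin', np.float64(0.0014)]
```

play_rows([
  {"offset":[0.004,-0.007,0.07],"spin":0},
  {"offset":[0.008,-0.014,0.15],"spin":0},
  {"offset":[0.012,-0.02,0.23],"spin":0},
  {"offset":[0.012,-0.022,0.3],"spin":0},
  {"offset":[0.012,-0.022,0.31],"spin":0},
])

```text
t: 39.97
position: [0.5898, -0.0407, 0.0557]
ee_rot: [[0.58, 0.815, -0.02], [0.815, -0.58, -0.016], [-0.025, -0.006, -1.0]]
ft_force: [-1.7, -1.1, -4.1]
grip_width: 0.0433
```

```bash
python3 -c "
from h import *
s=ctrl.state();print(s['position'],s['ee_rot'].round(4).tolist(),s['grip_width'],s['ft_force'])
print(go([.5925,-.0397,.0435],54.7))
c,im=snap('wrist','w18'); cv2.imwrite('pics/w18c.png',im[60:480,60:560])
for d in seg('wrist','elbow_c')[:2]:
  p,f=fitpose(c,d['mask'],'elb',(.5925,-.041,9.7),.094); print(d['score'],d['position'],p,f)
"
```

```text
[ 0.58983699 -0.04070034  0.05565538] [[0.5796, 0.8147, -0.0195], [0.8146, -0.5798, -0.0163], [-0.0246, -0.0065, -0.9997]] 0.04330585705153279 [-1.7055413  -1.10773518 -4.07170281]
[[0.0089, 0.0056, 0.0403], 'heading', np.float64(54.57), 'spin', np.float64(-0.0015)]
0.75 [316.6, 340.5] [ 0.59090121 -0.04236243  8.56261516] 0.05626946638889463
```

View pics/w18c.png

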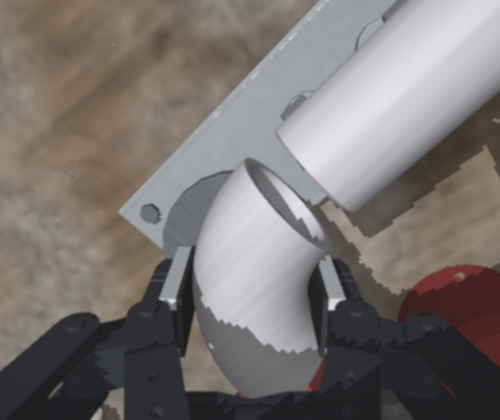

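play_rows([
  {"offset":[0.005,0.003,0.01],"spin":0},
  {"offset":[0.009,0.005,0.02],"spin":0},
  {"offset":[0.009,0.005,0.033],"spin":0},
  {"offset":[0.009,0.005,0.036],"spin":0},
  {"offset":[0.009,0.005,0.036],"spin":0},
])

```text
t: 40.48
position: [0.5952, -0.0398, 0.0481]
ee_rot: [[0.579, 0.816, -0.014], [0.815, -0.579, -0.017], [-0.022, -0.001, -1.0]]
ft_force: [0.6, -0.2, -2.4]
grip_width: 0.0432
```

```bash
python3 -c "
from h import *
s=ctrl.state();print(s['position'],s['ee_rot'].round(4).tolist(),s['ft_force'])
print(go([.5925,-.0397,.0435],54.7),go([.5915,-.034,.0435],54.7),go([.5906,-.0289,.0435],54.7))
"
```

```text
[ 0.59522882 -0.03981114  0.04808993] [[0.5785, 0.8156, -0.0136], [0.8154, -0.5787, -0.0172], [-0.022, -0.0011, -0.9998]] [ 0.57515345 -0.20352104 -2.38034654]
[[-0.0046, -0.0076, 0.0154], 'heading', np.float64(54.64), 'spin', np.float64(-0.0006)] [[0.0089, -0.0213, 0.0151], 'heading', np.float64(54.64), 'spin', np.float64(-0.0006)] [[0.0211, -0.0336, 0.0149], 'heading', np.float64(54.64), 'spin', np.float64(-0.0006)]
```

play_rows([
  {"offset":[0.003,-0.008,0.003],"spin":0},
  {"offset":[0.006,-0.016,0.006],"spin":0},
  {"offset":[0.009,-0.021,0.006],"spin":0},
  {"offset":[0.009,-0.021,0.006],"spin":0},
])

```text
t: 40.82
position: [0.5911, -0.0334, 0.0463]
ee_rot: [[0.578, 0.816, -0.014], [0.816, -0.578, -0.017], [-0.022, -0.002, -1.0]]
ft_force: [-0.3, -0.8, -3.8]
grip_width: 0.0432
```

play_rows([
  {"offset":[0.004,-0.004,0.003],"spin":0},
  {"offset":[0.008,-0.008,0.006],"spin":0},
  {"offset":[0.01,-0.01,0.006],"spin":0},
  {"offset":[0.01,-0.01,0.006],"spin":0},
])

```text
t: 41.15
position: [0.5914, -0.0316, 0.0451]
ee_rot: [[0.577, 0.817, -0.012], [0.816, -0.577, -0.021], [-0.024, 0.003, -1.0]]
ft_force: [-0.0, -6.4, -1.2]
grip_width: 0.0433
```

```bash
python3 -c "
from h import *
s=ctrl.state();print(s['position'],s['ee_rot'].round(4).tolist(),s['ft_force'],s['ft_torque'])
print(go([.5906,-.0289,.0432],54.7))
"
```

```text
[ 0.59141755 -0.03155511  0.04510599] [[0.5772, 0.8165, -0.012], [0.8162, -0.5773, -0.0213], [-0.0243, 0.0026, -0.9997]] [-0.03993824 -6.3742707  -1.18581465] [-1.00202894 -0.04469455  0.02866897]
[[0.0058, -0.0074, 0.0062], 'heading', np.float64(54.73), 'spin', np.float64(0.0004)]
```

play_rows([
  {"offset":[0,0,0.003],"spin":0},
  {"offset":[0,0,0.006],"spin":0},
  {"offset":[0,0,0.007],"spin":0},
  {"offset":[0,0,0.007],"spin":0},
])

```text
t: 41.48
position: [0.5917, -0.0317, 0.0432]
ee_rot: [[0.577, 0.817, -0.011], [0.816, -0.577, -0.022], [-0.024, 0.003, -1.0]]
ft_force: [-0.5, -1.3, -0.3]
grip_width: 0.0429
```

```bash
python3 -c "
from h import *
s=ctrl.state();print(s['position'],s['ee_rot'].round(4).tolist(),s['ft_force'],s['ft_torque'])
c,im=snap('wrist','w19')
for q,k,y in (('elbow_c','elb',0),('small_pipe_c','small',-.236)):
  d=seg('wrist',q)[0]; p0=neck([0,y,0]) if y else [.5905,-.032]
  p,f=fitpose(c,d['mask'],k,(p0[0],p0[1],9.7),.085); print(q,d['score'],p,f,inneck([p[0],p[1],.085]))
"
```

```text
[ 0.59165032 -0.03168259  0.04322602] [[0.5771, 0.8166, -0.0114], [0.8163, -0.5772, -0.0216], [-0.0242, 0.0032, -0.9997]] [-0.50411659 -1.27447067 -0.31752008] [-0.22829205  0.04033555 -0.05099436]
elbow_c 0.62 [ 0.59321244 -0.03314142 11.71988617] 0.09235242862064075 [ 0.01434313 -0.32452549  0.        ]
small_pipe_c 0.65 [0.56257085 0.05152306 9.58268874] 0.009289845203126479 [-0.00117755 -0.23583452  0.        ]
```

play_rows([
  {"offset":[0.004,-0.004,0],"spin":0},
  {"offset":[0.008,-0.008,0],"spin":0},
  {"offset":[0.013,-0.013,0],"spin":0},
  {"offset":[0.013,-0.013,0],"spin":0},
])

```text
t: 41.97
position: [0.5919, -0.0317, 0.0435]
ee_rot: [[0.575, 0.818, -0.009], [0.818, -0.575, -0.031], [-0.031, 0.011, -0.999]]
ft_force: [1.7, -16.1, -2.3]
grip_width: 0.043
```

```bash
python3 -c "
from h import *
s=ctrl.state();print(s['position'],s['ee_rot'].round(4).tolist(),s['ft_force'],s['ft_torque'])
c,im=snap('wrist','w20'); cv2.imwrite('pics/w20c.png',cv2.resize(im[120:400,180:500],(640,560)))
"
```

```text
[ 0.59194301 -0.03166039  0.04354962] [[0.5746, 0.8184, -0.0091], [0.8178, -0.5746, -0.0315], [-0.031, 0.0106, -0.9995]] [  1.72856251 -16.13613928  -2.31812664] [-2.42838264 -0.20210804  0.05617741]
```

View pics/w20c.png

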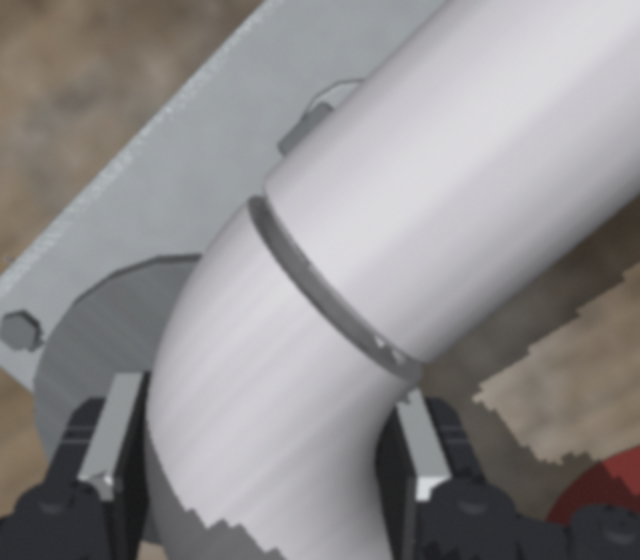

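play_rows([
  {"offset":[0.002,-0.002,0.004],"spin":0},
  {"offset":[0.002,-0.002,0.008],"spin":0},
  {"offset":[0.002,-0.002,0.008],"spin":0},
  {"offset":[0.002,-0.002,0.008],"spin":0},
])

```text
t: 42.35
position: [0.5922, -0.032, 0.0431]
ee_rot: [[0.574, 0.818, -0.008], [0.818, -0.574, -0.033], [-0.032, 0.013, -0.999]]
ft_force: [-2.7, -3.9, 9.5]
grip_width: 0.043
```

play_rows([
  {"offset":[0,0,0],"spin":0},
  {"offset":[0,0,0],"spin":0},
  {"offset":[0,0,0],"spin":0},
], grip=95)

```text
t: 42.6
position: [0.5921, -0.0313, 0.0431]
ee_rot: [[0.575, 0.818, -0.008], [0.818, -0.575, -0.032], [-0.031, 0.012, -0.999]]
ft_force: [-0.0, -0.2, 0.4]
grip_width: 0.0538
```

```bash
python3 -c "
from h import *
s=ctrl.state();print(s['position'],s['ee_rot'].round(4).tolist(),s['ft_force'],s['ft_torque'],s['grip_width'])
"
```

```text
[ 0.59211899 -0.03129911  0.04306718] [[0.5746, 0.8184, -0.0076], [0.8178, -0.5745, -0.0323], [-0.0308, 0.0123, -0.9994]] [-0.03505773 -0.19508358  0.35886892] [-0.04271457 -0.01182586 -0.01468108] 0.053822302438913776
```

play_rows([
  {"offset":[-0.001,0,-0.04],"spin":0},
  {"offset":[-0.004,0.001,-0.12],"spin":0},
  {"offset":[-0.007,0.003,-0.22],"spin":0},
  {"offset":[-0.01,0.004,-0.33],"spin":0},
  {"offset":[-0.012,0.005,-0.4],"spin":0},
])

```text
t: 43.02
position: [0.5931, -0.0306, 0.1658]
ee_rot: [[0.574, 0.819, -0.005], [0.818, -0.574, -0.032], [-0.029, 0.014, -0.999]]
ft_force: [1.2, -0.1, 0.9]
grip_width: 0.0535
```

play_rows([
  {"offset":[0,0,-0.1],"spin":0.07},
  {"offset":[0,0,-0.2],"spin":0.14},
  {"offset":[0,0,-0.3],"spin":0.21},
  {"offset":[0,0,-0.35],"spin":0.25},
  {"offset":[0,0,-0.35],"spin":0.25},
])

```text
t: 43.43
position: [0.5958, -0.0268, 0.2749]
ee_rot: [[0.844, 0.536, 0.003], [0.536, -0.844, -0.032], [-0.014, 0.029, -0.999]]
ft_force: [0.8, 0.1, 0.3]
grip_width: 0.0538
```

play_rows([
  {"offset":[-0.1,-0.15,0],"spin":0.07},
  {"offset":[-0.1,-0.25,0],"spin":0.14},
  {"offset":[-0.1,-0.3,0],"spin":0.21},
  {"offset":[-0.1,-0.3,0],"spin":0.25},
  {"offset":[-0.1,-0.3,0],"spin":0.25},
])

```text
t: 43.85
position: [0.5207, 0.0343, 0.2714]
ee_rot: [[0.985, 0.174, 0.001], [0.174, -0.984, -0.032], [-0.005, 0.031, -1.0]]
ft_force: [1.0, -0.5, -0.1]
grip_width: 0.0536
```

```bash
python3 -c "
from h import *
s=ctrl.state();print(s['position'],s['ee_rot'].round(3).tolist(),s['t'])
c,im=snap('wrist','w21')
for q,k,y in (('big_pipe_c','big',-.0455),('reducer_c','red',-.1385),('small_pipe_c','small',-.236),('elbow_c','elb',-.3245)):
  for d in seg('wrist',q)[:1]:
    p0=neck([.0143 if k=='elb' else 0,y,0])
    p,f=fitpose(c,d['mask'],k,(p0[0],p0[1],9.7),.085); print(q,round(d['score'],2),np.round(d['position']),p.round(4),round(f,3),inneck([p[0],p[1],.085]).round(4))
c,i2=snap('scene','s21'); 
cv2.imwrite('pics/fin.png',np.hstack([cv2.resize(im[0:440,140:500],(400,489)),cv2.resize(i2[170:300,165:365],(400,260))] if 0 else [im[0:440,130:530],cv2.resize(i2[160:320,165:310],(399,440),interpolation=cv2.INTER_CUBIC)]))
"
```

```text
[0.52067382 0.03430057 0.27140968] [[0.985, 0.174, 0.001], [0.174, -0.984, -0.032], [-0.005, 0.031, -1.0]] 43.85
big_pipe_c 0.32 [378. 273.] [0.5308 0.2392 9.7   ] 1.0 [-0.     -0.0455  0.    ]
reducer_c 0.74 [367.  57.] [0.5456 0.1484 9.9735] 0.018 [-0.0011 -0.1375  0.    ]
small_pipe_c 0.63 [360. 185.] [0.5625 0.05   9.9071] 0.042 [-0.0016 -0.2374  0.    ]
elbow_c 0.89 [379. 275.] [ 0.5929 -0.0326 11.8613] 0.128 [ 0.0141 -0.3239  0.    ]
```

View pics/fin.png

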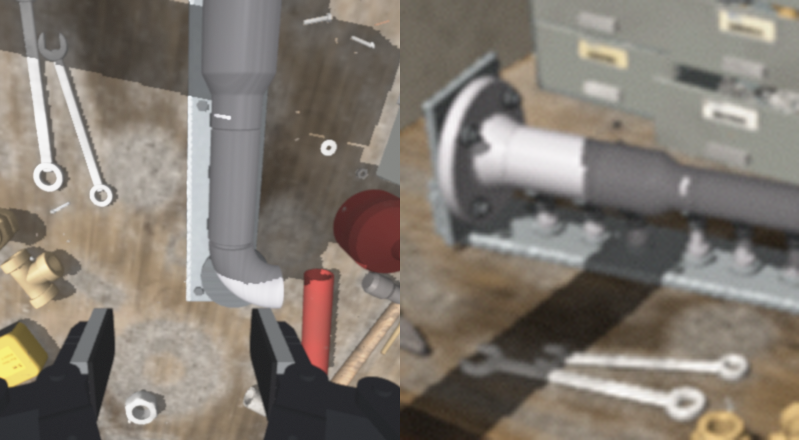

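```bash
python3 -c "
from h import *
print(ctrl.sign_off())"
```

```text
the job is handed in; nothing more can be done
None
```

All four pieces are in the jig and the job is handed in at about 44 s, with the arm clear of the work. I laid them in the order asked: big pipe against the neck, then the reducer, the small pipe and the elbow. I pushed each piece home until the wrist force showed contact, at most 16 N in the readings.

**Last checks**
- **Centre line:** in the final wrist picture the reducer and small pipe fit to within about 0.5 mm and 0.1° of one line.
- **Reducer to small pipe:** the gap measures about 2 mm.
- **Small pipe to elbow:** the gap measures about 2.5 mm by fit and about 3 mm by eye. I did not close it further.
- **Neck to big pipe to reducer:** both joints look closed in the pictures and by contact force. The big pipe was not measured in the last picture, because the network missed it.
- **Elbow:** it sits on the rest with its outlet pointing to the far side.

**What disagreed**
- **Elbow angle:** the last fit gave it about 2° off the run, while the gripper heading at release agreed to about 0.2°. The fit was poor because of shadow, so I trust the gripper more.
- **Gripper height:** the fingers reach roughly 20 mm or more less far than the stated tool point implies. My first grip on the small pipe slid up the tube without lifting it, so I gripped it again lower down.
- **Big pieces:** the big pipe and reducer were also gripped high, but they held and seated properly.

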